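# Make up a test kit tray, low parts first

## Robot

A 6-joint arm with a two-finger parallel gripper is mounted at the origin on a cart in front of the work surface, level with it; the furniture and walls round the work are solid. World frame = base frame: x ahead of the robot, y to its left, z up, the work surface at z = 0. Lengths are in mm, angles in rad, forces in N, time in s.
With the tool pointing down it reaches from about 400 to 925 mm from the base axis. Payload 12.5 kg.
Tool frame: the origin (TCP) lies at the very end of the fingers, on their centre line; the grasp point (between the pads) lies 19 mm behind it; z points along the fingers, y is the line along which they close (so a half turn about z gives the same grasp; the last joint's range is limited). The gripper opens to 95 mm and grips with 3 to 60 N. Pads are 20 mm wide; open, the fingers measure 119 mm over their backs; the gripper's body (75 mm by 180 mm) begins 59 mm behind the grasp point.
Start: joints at [-1.447, 0.491, 1.559, -0, 1.092, -0.106], TCP at [142.386, -608.583, 214.661] pointing down, gripper open.
Joint ranges: [-3.1, 3.1], [-0.84, 2.19], [0.05, 2.79], [-1.13, 4.28], [0.06, 2.93], [-2.69, 2.69]. Speed limits (rad/s): [2.22, 2.22, 2.79, 3.14, 3.14, 3.14].

## Interface

Orientations are given as [roll, pitch, yaw] about the fixed x, y, z axes, in that order (R = Rz(yaw) Ry(pitch) Rx(roll)).
In Python, from cell import env gives the robot as it stands.
- The arm moves only by the shell command python3 steer.py 'ROWS'. ROWS is a JSON list of rows, 1 to 5 of them, each of 5 numbers: dx, dy, dz in mm, then a turn about the tool's z in rad, then the opening from 0.0 (shut) to 1.0 (fully open); each row is the pose to reach, as a shift and turn from the pose commanded when the command began, along the tool's axes at that moment; what a row does not reach only later rows make up. A row lasts 1/12 s, in which the tool goes at most 41.7 mm and 0.125 rad, less where a joint would pass 70% of its speed; a pose out of reach is approached as far as the arm can. The fingers move at their own pace and stop on an object; the grip force is fixed at half the most. Time passes only in rows, so rows that do not move let the fingers close. It prints the time, the measured TCP pose, the force, the opening and the grip force at its end.
- env.state(): the state, without advancing time (a new reading comes with each control period).
- env.read_camera(name): name is "scene" or "top" or "wrist"; returns (picture, depth): 400x640x3 uint8, red, green, blue; 400x640 float32, mm along the optical axis (not along the pixel's ray), 0 where there is no reading.
- env.camera_info(name): a dict with "vertical_fov" (degrees; the focal length in pixels is half the picture's height over the tangent of half this angle, whatever the lens; pixels are square), "cx", "cy" (the principal point, pixels), "dist_coeffs" ([k1, k2, p1, p2, k3] as OpenCV has them; the pictures are not rectified), "origin" and "attitude" of the camera in the world. Camera axes: x right, y down, z forward; pixel columns grow to the right and rows downward; lengths in mm; the calibration is good to about 2 mm. A picture is of the moment at which its call begins: read the wrist's pose just before it. camera_info takes no time and is no camera call; for the wrist camera it gives the pose at the moment of the call.
- env.job_done(): hands the job in; it is judged then, once.
The state is a dict: "t": time; "joints": joint angles; "qvel": joint speeds; "tau": joint torques, N m; "eef_pos": TCP position; "tcp_rot": TCP orientation; "ft_force": force on the tool from outside, world axes, zero at the start; "moment": the same for the moment, N m; "opening": opening from 0.0 (shut) to 1.0 (fully open); "grip_force": force on a finger pad.
Only numpy, scipy, OpenCV 4.12 (cv2) and the standard library are available. Lean on these libraries where they do the work, as an engineer would, in place of code of your own. Each camera call takes 0.05 s, during which the arm holds its last target. There are 200 camera calls.

## Task

Make up one field test kit in the grey kit tray, lowest parts first so that nothing tall is in the way: first lay every petri dish flat in a large middle well, then tip the tilt-out bin of the white dispenser forward by its bar and stand every capped vial from it in the small wells, and only after that stand the reagent bottles in the two end wells. Push the emptied bin back until it clicks fully home, and do not disturb the other things on the bench. There are two dishes, two or three vials and one or two bottles; any well of the right size will do.

Things in the scene. Friction and masses are not known exactly. Their poses are not given: they have to be found in the camera images.
- kit_tray: fixed kit tray, 134 x 306 x 16 mm, grey with a white rim and a small white lip (11 mm more) at each short end; origin at the centre of its underside, z up, y along its length. Seven round wells in its flat top: in the middle two large dish wells on the -x side and three small vial wells on the +x side, at each end one bottle well
- well_dish_a (a point): centre of the floor of a dish well (66 mm wide, 5 mm deep), tray frame (-24, 37, 11) mm
- well_dish_b (a point): the other dish well, tray frame (-24, -37, 11) mm
- well_vial_a (a point): centre of the floor of a vial well (24 mm wide, 10 mm deep), tray frame (40, 50, 6) mm
- well_vial_b (a point): the middle vial well, tray frame (40, 0, 6) mm
- well_vial_c (a point): the third vial well, tray frame (40, -50, 6) mm
- well_bottle_a (a point): centre of the floor of a bottle well (60 mm wide, 10 mm deep), tray frame (-8, 111, 6) mm
- well_bottle_b (a point): the bottle well at the other end, tray frame (-8, -111, 6) mm
- dispenser: fixed white case of the vial dispenser, 100 deep (x) x 206 wide (y) x 112 mm high, open at the front (-x side), where the tilt-out bin closes it; its roof leaves the front 22 mm free; origin at the centre of its underside
- bin (a joint): angle of the tilt-out bin about its bottom front pivot (level, along the dispenser's y), rad: 0 = home in the case, grows as its top tips forward and down towards -x of the dispenser, stop at 0.48. A sprung ball catch holds it home: about 3 N at the bar clicks it out or in, over the ball near 0.1; not clicked in it stands ajar. Past about 0.25 it falls open by its weight and stays open
- bin_hinge (a point): middle of the bin's pivot line, on the outer face of its clear front panel at the lower edge (dispenser frame (-48, 0, 18) mm); its axes turn with the bin: x into the bin, y along the pivot, z up the panel, parallel to the dispenser's when home
- bin_bar (a point): middle of the steel pull bar of the bin: round, 11 mm thick, 100 mm long along the pivot's y, its axis 35 mm before the front panel and 84 mm above the pivot (bin frame (-35, 0, 84) mm), on two stems 77 mm apart; the panel is 93 mm high
- vial_1: screw-cap vial, 62 mm high, 12 g (cap: top 14 mm, 18 mm wide; body 17 mm); origin at the centre of its underside, z towards the cap. Starts in one of three 19.5 mm wide, 24 mm deep holders in the bin, 50 mm apart along the pivot's y, 33 mm behind the panel's face; leans with the bin, up to 0.12 rad more, and is drawn out along its own axis. May be absent
- vial_2: screw-cap vial, 62 mm high, 12 g (cap: top 14 mm, 18 mm wide; body 17 mm); origin at the centre of its underside, z towards the cap. Starts in one of three 19.5 mm wide, 24 mm deep holders in the bin, 50 mm apart along the pivot's y, 33 mm behind the panel's face; leans with the bin, up to 0.12 rad more, and is drawn out along its own axis. May be absent
- vial_3: screw-cap vial, 62 mm high, 12 g (cap: top 14 mm, 18 mm wide; body 17 mm); origin at the centre of its underside, z towards the cap. Starts in one of three 19.5 mm wide, 24 mm deep holders in the bin, 50 mm apart along the pivot's y, 33 mm behind the panel's face; leans with the bin, up to 0.12 rad more, and is drawn out along its own axis. May be absent
- dish_1: petri dish with closed lid, 61 mm wide, 13 mm high (gripped width 56 mm), 20 g; origin at the centre of its underside, z up; lies flat on the bench at the start
- dish_2: petri dish with closed lid, 61 mm wide, 13 mm high (gripped width 56 mm), 20 g; origin at the centre of its underside, z up; lies flat on the bench at the start
- bottle_1: amber reagent bottle with black cap, 52 mm wide, 114 mm high, cap 31 mm wide over the top 24 mm; origin at the centre of its underside, z up; stands on the bench at the start. May be absent
- bottle_2: white reagent bottle with a cap, 48 mm wide, 100 mm high, cap 29 mm wide over the top 24 mm; origin at the centre of its underside, z up; stands on the bench at the start. May be absent
- tape_roll: bystander: roll of tape, 104 mm wide, 25 mm high, flat on the bench; origin at the centre of its underside
- pen: bystander: pen, 145 mm long, 9 mm thick, lying on the bench before the dispenser; origin at the middle of its underside
- timer: bystander: bench timer, 56 x 66 x 18 mm; origin at the centre of its underside
- beaker: bystander: empty beaker, 54 mm wide, 70 mm high; origin at the centre of its underside

How it is judged:
By the outcome, as a careful person would: the job done as asked, in the order asked, and still so for the second after the job is handed in, with the robot touching nothing.
Of vial_1, vial_2, vial_3 only 2 to 3 are there at a start; the rules pass over those that are not, and their reading is None.
Of bottle_1, bottle_2 only 1 to 2 are there at a start; the rules pass over those that are not, and their reading is None.
At some moment in a run one of dish_1, dish_2 may be knocked a few centimetres aside while the robot is not near it.
It also fails if it takes over 210 s, if anything falls off the work surface, if the arm or the gripper's body presses on something with over 40 N, if the wrist force passes 120 N, or if a joint passes its speed limit or range.

## Working session

There is one attempt and no reset: what is moved stays moved. The work goes in short steps, Python scripts to look and compute and a shell command to move; the robot and the scene stay as the last step left them, time stands still between calls to the robot, and variables do not carry over. Pictures are saved under pics/ and viewed, at most 14 in all, crops included, and the job is handed in when it is done.

```bash
ls; mkdir -p pics; python3 - <<'E'
from cell import env
import cv2
print(env.state())
for n in ["scene","top","wrist"]:
    print(n,env.camera_info(n))
    p,d=env.read_camera(n); cv2.imwrite(f"pics/{n}0.png",p[:,:,::-1])
    import numpy as np; np.save(f"pics/{n}0.npy",d)
E
```

```text
cell.py
pics
steer.py
{'t': 0.0, 'joints': array([-1.44662790e+00,  4.91552132e-01,  1.55950970e+00,  1.32358793e-05,
        1.09169734e+00, -1.05593905e-01]), 'qvel': array([ 0.00089662, -0.00111897,  0.00099889,  0.00166261,  0.00157612,
        0.00073964]), 'tau': array([-3.49167363e-03, -6.12653446e+01, -2.58185345e+01,  6.90958486e-02,
        4.81200521e-02, -9.56102440e-05]), 'eef_pos': array([ 142.33626794, -608.29607883,  214.04561838]), 'tcp_rot': array([-3.14043387e+00, -1.34622082e-04,  2.29756144e-01]), 'ft_force': array([ 0.64596647, -0.58624136, -0.49091167]), 'moment': array([0.05161622, 0.01353121, 0.07720083]), 'grip_force': 0.0, 'opening': 0.9982529524269774}
scene {'vertical_fov': 45.62375307297023, 'cx': 325.881464330216, 'cy': 208.83704383476592, 'dist_coeffs': array([-0.05887806,  0.        ,  0.        ,  0.        ,  0.        ]), 'origin': array([-119.21369865,  986.70397468, 1157.63841665]), 'attitude': array([-2.32087291,  0.01130866, -2.51388639])}
top {'vertical_fov': 51.862994308260376, 'cx': 322.23433570818344, 'cy': 200.36636905278763, 'dist_coeffs': array([-0.05417059,  0.        ,  0.        ,  0.        ,  0.        ]), 'origin': array([ 342.54142276,   86.72204661, 1135.35930163]), 'attitude': array([-2.92608603, -0.003292  , -1.59347928])}
wrist {'vertical_fov': 68.43656801588884, 'cx': 316.58614541028294, 'cy': 199.6665219036117, 'dist_coeffs': array([0.00228755, 0.        , 0.        , 0.        , 0.        ]), 'origin': array([ 210.02264107, -591.65689822,  384.8013986 ]), 'attitude': array([ 2.88825237e+00,  1.30550396e-03, -1.34176172e+00])}
```
View pics/top0.png

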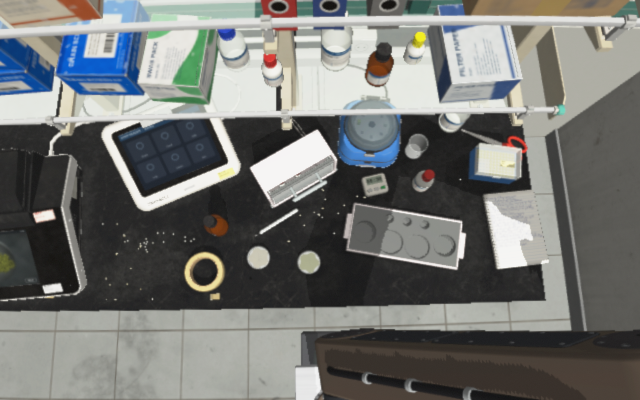

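View pics/scene0.png

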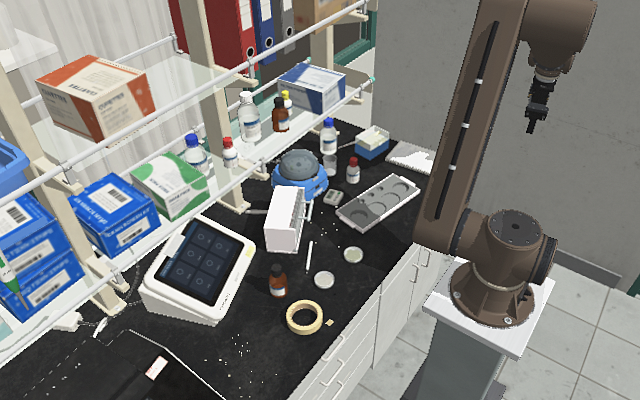

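Top view: tray around (405,237), dishes (258,257) and (308,262), amber bottle (215,225), red-capped bottle (424,180), dispenser (293,168) with its bar at (310,190), pen (279,221), timer (375,184), beaker (417,147), tape (204,271).

```bash
cat > h.py <<'E'
import numpy as np, cv2, sys
from scipy.spatial.transform import Rotation as R
from cell import env
def rot(a): return R.from_euler('xyz',a).as_matrix()
def grab(n,tag=None):
    ci=env.camera_info(n); p,d=env.read_camera(n)
    if tag: cv2.imwrite(f"pics/{tag}.png",p[:,:,::-1]); np.savez(f"pics/{tag}.npz",d=d,p=p,**ci)
    return ci,p,d
def load(tag):
    z=np.load(f"pics/{tag}.npz"); return dict((k,z[k]) for k in z.files),z['p'],z['d']
def K(ci):
    f=200/np.tan(np.radians(ci['vertical_fov'])/2); return np.array([[f,0,ci['cx']],[0,f,ci['cy']],[0,0,1.]])
def rays(ci,uv):
    q=cv2.undistortPoints(np.array(uv,float).reshape(-1,1,2),K(ci),ci['dist_coeffs']).reshape(-1,2)
    return np.c_[q,np.ones(len(q))]@rot(ci['attitude']).T   # scaled per unit depth
def atz(ci,uv,z):
    r=rays(ci,uv); o=ci['origin']; return o+r*((z-o[2])/r[:,2])[:,None]
def cloud(ci,d):
    v,u=np.mgrid[:400,:640]; uv=np.c_[u.ravel(),v.ravel()]
    return (np.array(ci['origin'])+rays(ci,uv)*d.reshape(-1,1)).reshape(400,640,3)
def proj(ci,P):
    A=rot(ci['attitude']); q=(np.atleast_2d(P)-ci['origin'])@A
    return cv2.projectPoints(q,np.zeros(3),np.zeros(3),K(ci),ci['dist_coeffs'])[0].reshape(-1,2)
def totool(P):
    s=env.state(); return rot(s['tcp_rot']).T@(np.array(P)-s['eef_pos'])
E
python3 - <<'E'
from h import *
ci,p,d=grab("top","top1"); C=cloud(ci,d)
for n,(u,v) in dict(d1=(258,257),d2=(308,262),amber=(213,221),red=(427,176),bench=(330,235),traytop=(430,225),blue=(450,118),tape=(204,255),timer=(375,184),box=(290,160),bar=(310,190),beaker=(417,147)).items(): print(n,C[v,u].round())
crop=p[95:295,170:490]; cv2.imwrite("pics/top1c.png",cv2.resize(crop,(800,500),interpolation=cv2.INTER_CUBIC)[:,:,::-1])
E
```

```text
d1 [434. 255.  16.]
d2 [418. 120.  11.]
amber [519. 355. 112.]
red [ 628. -198.  101.]
bench [492.  58.   1.]
traytop [ 511. -218.   18.]
blue [ 802. -283.   74.]
tape [442. 401.  20.]
timer [632. -72.  14.]
box [675. 160. 115.]
bar [595. 109. 107.]
beaker [ 744. -203.    1.]
```

View pics/top1c.png

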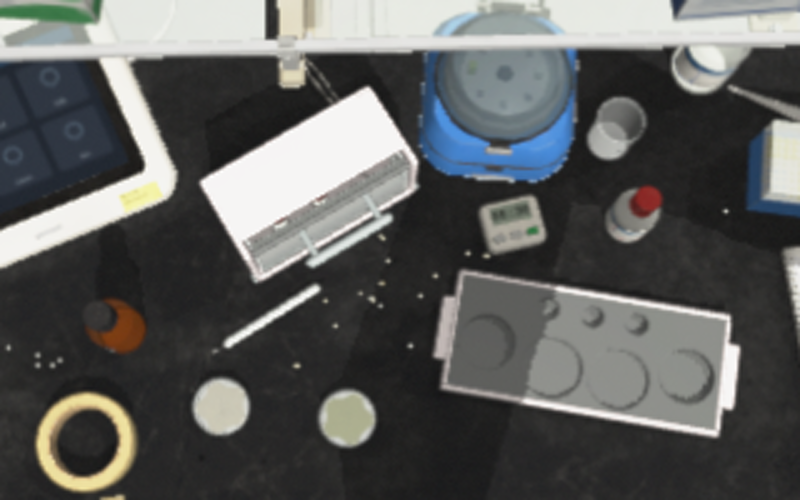

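```bash
cat > t.py <<'E'
# usage: t.py x y z yaw  -> remaining move in tool axes
from h import *
x,y,z,yaw=map(float,sys.argv[1:5]); s=env.state(); d=totool([x,y,z])
w=(s['tcp_rot'][2]-yaw+np.pi)%(2*np.pi)-np.pi
print('t',round(s['t'],1),'move',d.round(1),'turn',round(w,3))
E
S="python3 steer.py"
$S '[[116,-124,0,0,1],[116,-124,0,0,1],[116,-124,0,0,1],[116,-124,0,0,1],[116,-124,0,0,1]]'
$S '[[116,-124,0,0,1],[116,-124,0,0,1],[116,-124,0,0,1],[116,-124,0,0,1],[116,-124,0,0,1]]'
$S '[[116,-124,0,0,1],[116,-124,0,0,1],[116,-124,0,0,1],[116,-124,0,0,1],[116,-124,0,0,1]]'
$S '[[116,-124,0,0,1],[116,-124,0,0,1],[116,-124,0,0,1],[116,-124,0,0,1],[116,-124,0,0,1]]'
$S '[[0,0,0,-0.125,1],[0,0,0,-0.25,1],[0,0,0,-0.375,1],[0,0,0,-0.5,1],[0,0,0,-0.625,1]]'
$S '[[0,0,0,-0.125,1],[0,0,0,-0.25,1],[0,0,0,-0.375,1],[0,0,0,-0.5,1],[0,0,0,-0.625,1]]'
python3 t.py 480 -20 230 1.57
```

```text
t: 0.62
eef_pos: [229.0, -456.2, 214.8]
tcp_rot: [-3.139, -0.0, 0.232]
ft_force: [0.3, -1.2, -0.1]
opening: 0.998
grip_force: 0.0
t: 1.03
eef_pos: [313.4, -309.6, 214.8]
tcp_rot: [-3.14, -0.0, 0.233]
ft_force: [-0.9, -0.5, 0.0]
opening: 1.004
grip_force: 0.0
t: 1.45
eef_pos: [398.5, -162.8, 214.8]
tcp_rot: [-3.141, -0.001, 0.234]
ft_force: [-0.7, -0.8, -0.8]
opening: 1.002
grip_force: 0.0
t: 1.87
eef_pos: [483.7, -15.9, 214.6]
tcp_rot: [-3.141, -0.001, 0.234]
ft_force: [-0.4, -1.0, -1.0]
opening: 0.996
grip_force: 0.0
t: 2.28
eef_pos: [481.3, -20.6, 214.5]
tcp_rot: [3.142, 0.0, 0.861]
ft_force: [-0.5, 0.2, 0.5]
opening: 1.0
grip_force: 0.0
t: 2.7
eef_pos: [481.3, -20.7, 214.5]
tcp_rot: [-3.141, 0.0, 1.486]
ft_force: [-0.9, -0.4, 0.1]
opening: 1.001
grip_force: 0.0
t 2.7 move [  0.6  -1.3 -15.5] turn -0.084
```

```bash
python3 steer.py '[[0,0,-40,-0.084,1],[0,0,-40,-0.084,1]]'|head -2; python3 - <<'E'
from h import *
ci,p,d=grab("wrist","w1"); print(ci['origin'],ci['attitude'])
cv2.imwrite("pics/w1b.png",cv2.resize(p,(800,500),interpolation=cv2.INTER_CUBIC)[:,:,::-1])
E
```

```text
t: 2.87
eef_pos: [483.0, -20.9, 259.1]
[481.69228388  50.17205371 429.67474605] [ 2.88811775 -0.00461163 -0.00293256]
```

View pics/w1b.png

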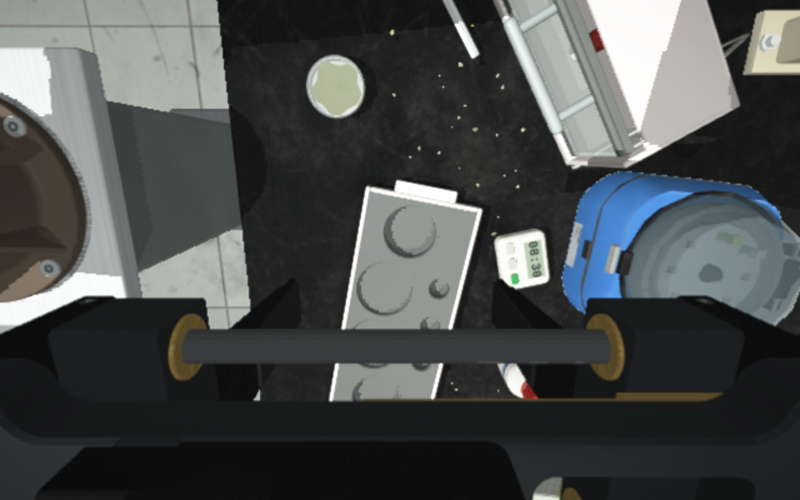

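The wrist view shows the tray's +y half (corners (367,187),(481,208)), a dish at (336,86); the gripper hides the rest of the tray. I back off in -y to see the whole tray and the white bottle.

```bash
S="python3 steer.py"
$S '[[-165,0,0,0,1],[-165,0,0,0,1],[-165,0,0,0,1],[-165,0,0,0,1],[-165,0,0,0,1]]' >/dev/null
$S '[[-165,0,0,0,1],[-165,0,0,0,1],[-165,0,0,0,1],[-165,0,0,0,1],[-165,0,0,0,1]]' >/dev/null
$S '[[0,0,0,0,1],[0,0,0,0,1]]'|head -3; python3 - <<'E'
from h import *
ci,p,d=grab("wrist","w2"); print(ci['origin'],ci['attitude'])
cv2.imwrite("pics/w2b.png",cv2.resize(p[:300],(800,375),interpolation=cv2.INTER_CUBIC)[:,:,::-1])
E
```

```text
t: 3.92
eef_pos: [478.4, -349.6, 253.9]
tcp_rot: [-3.141, -0.001, 1.563]
[ 478.72990177 -278.93876986  424.61480891] [ 2.89034337e+00  2.13384346e-03 -9.03218093e-03]
```

View pics/w2b.png

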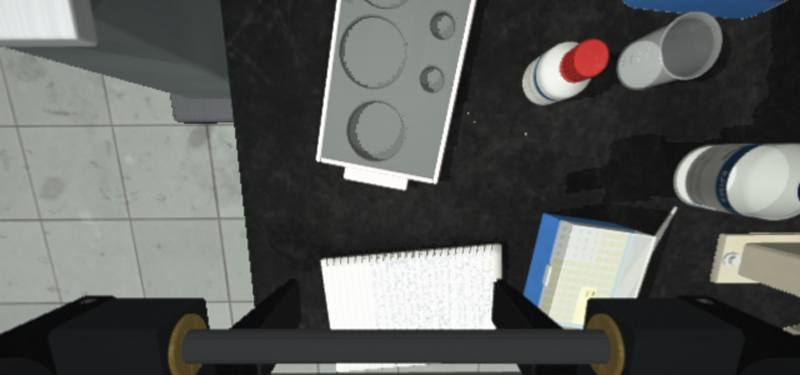

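This view shows the tray's -y end: corners (318,160) and (435,183), bottle well (376,130); the white bottle's cap is at (584,61).

```bash
cat > fit.py <<'E'
from h import *
c1,p1,d1=load("w1"); c2,p2,d2=load("w2")
A=atz(c1,np.array([(367,187),(481,208)])/1.25,16)[:,:2]; B=atz(c2,np.array([(318,160),(435,183)])/1.25,16)[:,:2]
Q=np.r_[A,B]; T=np.array([(-67,153),(67,153),(-67,-153),(67,-153)])
print(Q.round(1), [np.linalg.norm(Q[i]-Q[j]).round(1) for i,j in((0,1),(2,3),(0,2),(1,3))])
c=Q.mean(0); H=T.T@(Q-c); a=np.arctan2(H[0,1]-H[1,0],H[0,0]+H[1,1])
Rm=np.array([[np.cos(a),-np.sin(a)],[np.sin(a),np.cos(a)]])
print('tray',c.round(1),a.round(4),'res',(T@Rm.T+c-Q).round(1).tolist())
# check with wells by depth
for tag,(ci,d,p) in dict(w1=(c1,d1,p1),w2=(c2,d2,p2)).items():
    C=cloud(ci,d); L=(C[...,:2]-c)@Rm
    for n,w,r in(('da',(-24,37),33),('db',(-24,-37),33),('ba',(-8,111),30),('bb',(-8,-111),30)):
        m=(np.hypot(L[...,0]-w[0],L[...,1]-w[1])<r+12)&(C[...,2]<25)&(C[...,2]>4)
        if m.sum()<500: continue
        z=C[...,2]; top=np.median(z[m&(np.hypot(L[...,0]-w[0],L[...,1]-w[1])>r+4)]); fl=np.median(z[m&(np.hypot(L[...,0]-w[0],L[...,1]-w[1])<r-12)])
        k=m&(z<(top+fl)/2); x=L[k]; print(tag,n,top.round(1),fl.round(1),'mid',((x.max(0)+x.min(0))/2-w).round(1),(x.max(0)-x.min(0)).round(1))
    # dishes
    z=C[...,2]; g=(z>7)&(z<18)&(C[...,0]>330)&(C[...,0]<560)&(C[...,1]>50)
    if g.sum()>300:
        x=C[g]; (u,v)=(x[:,0],x[:,1]); print('dish ext',x.min(0).round(1),x.max(0).round(1),np.median(x,0).round(1))
E
python3 fit.py
```

```text
[[ 451.5   15.1]
 [ 579.8   -8.8]
 [ 393.8 -283.2]
 [ 520.6 -308.8]] [np.float64(130.5), np.float64(129.4), np.float64(303.8), np.float64(305.8)]
tray [ 486.5 -146.4] -0.1927 res [[-1.5, 1.5], [1.7, -0.3], [-2.5, -0.6], [2.3, -0.6]]
w1 da 16.5 11.6 mid [-5.3 -6.2] [75.7 77.2]
w1 db 16.5 11.1 mid [-4.7  5.6] [47.3 78.4]
w1 ba 16.5 6.4 mid [-0.1 -0.6] [59.2 58.8]
w1 bb 16.6 6.6 mid [-0.7  4.9] [58.7 39.9]
dish ext [389.9  88.7   7. ] [559.9 200.8  16.5] [423.3 122.7  13.7]
  return _methods._mean(a, axis=axis, dtype=dtype,
  ret = ret.dtype.type(ret / rcount)
Traceback (most recent call last):
  File "fit.py", line 16, in <module>
    k=m&(z<(top+fl)/2); x=L[k]; print(tag,n,top.round(1),fl.round(1),'mid',((x.max(0)+x.min(0))/2-w).round(1),(x.max(0)-x.min(0)).round(1))
                                                                             ~~~~~^^^
ValueError: zero-size array to reduction operation maximum which has no identity
```

```bash
cat > fit2.py <<'E'
from h import *
c=np.array([486.5,-146.4]); a=-.1927
Rm=np.array([[np.cos(a),-np.sin(a)],[np.sin(a),np.cos(a)]])
for tag in("w1","w2"):
    ci,p,d=load(tag); C=cloud(ci,d); L=(C[...,:2]-c)@Rm; z=C[...,2]
    for n,w,r,f in(('da',(-24,37),33,11),('db',(-24,-37),33,11),('ba',(-8,111),30,6),('bb',(-8,-111),30,6),('va',(40,50),12,6),('vb',(40,0),12,6),('vc',(40,-50),12,6)):
        m=(np.hypot(L[...,0]-w[0],L[...,1]-w[1])<r+2)&(z<(16.5+f)/2)&(z>f-3)
        if m.sum()<60: continue
        x=L[m].astype(np.float32); (q,rad)=cv2.minEnclosingCircle(x); print(tag,n,m.sum(),'off',(np.array(q)-w).round(1),'rad',round(rad,1),'mean',(x.mean(0)-w).round(1))
    z=z.copy(); z[:, :]=z
    nl,lab,st,ce=cv2.connectedComponentsWithStats(((z>6)&(z<18)&(C[...,0]>380)&(C[...,0]<480)).astype(np.uint8))
    for i in range(1,nl):
        if st[i,4]>300:
            x=C[lab==i]; q,rad=cv2.minEnclosingCircle(x[:,:2].astype(np.float32)); print(tag,'blob',st[i,4],np.round(q,1),round(rad,1),np.median(x[:,2]).round(1))
E
python3 fit2.py
```

```text
w1 da 1396 off [-0.4 -0.6] rad 32.9 mean [-0.6 -0.3]
w1 db 199 off [-1.  -0.4] rad 33.2 mean [-4.1 15.1]
w1 ba 1289 off [-0.  -0.3] rad 29.9 mean [ 0.1 -0.6]
w1 bb 538 off [-0.7 -2.4] rad 29.4 mean [-2.5  5. ]
w1 va 170 off [ 0.7 -2.1] rad 11.6 mean [ 0.7 -2.1]
w1 vb 117 off [ 0.6 -2.6] rad 11.4 mean [ 0.3 -0.5]
w1 blob 1853 [419.9 119.2] 30.6 13.9
w1 blob 3490 [450.5 -73.6] 89.5 15.7
w1 blob 1271 [ 439.8 -233.7] 48.0 15.9
w2 da 147 off [  3.5 -24.9] rad 19.7 mean [  4.5 -27. ]
w2 db 2287 off [-1.1  0.8] rad 33.7 mean [-0.7  1.1]
w2 bb 1624 off [-0.7  0.2] rad 30.0 mean [-1.   0.8]
w2 vb 297 off [-0.2  1. ] rad 11.8 mean [-0.   1.8]
w2 vc 275 off [-0.1  1.2] rad 11.7 mean [-0.1  1.2]
w2 blob 7627 [ 452.7 -221.8] 95.4 14.7
w2 blob 3447 [ 437.6 -435.7] 63.3 12.1
```

```bash
S="python3 steer.py"
$S '[[157,-20,35,0,1],[157,-20,35,0,1],[157,-20,35,0,1],[157,-20,35,0,1],[157,-20,35,0,1]]' >/dev/null
$S '[[157,-20,35,0,1],[157,-20,35,0,1],[157,-20,35,0,1],[157,-20,35,0,1],[157,-20,35,0,1]]' >/dev/null
$S '[[155,-20,35,0.187,1],[155,-20,35,0.187,1],[155,-20,35,0.187,1],[155,-20,35,0.187,1],[155,-20,35,0.187,1]]' |head -3
cat > dish.py <<'E'
from h import *
ci,p,d=grab("wrist",sys.argv[1]); C=cloud(ci,d); z=C[...,2]
m=(z>5)&(z<16)&(C[...,0]>360)&(C[...,0]<560)&(C[...,1]>20)&(C[...,1]<345)
nl,lab,st,ce=cv2.connectedComponentsWithStats(m.astype(np.uint8))
for i in range(1,nl):
    if st[i,4]>400:
        x=C[lab==i]; q,rad=cv2.minEnclosingCircle(x[:,:2].astype(np.float32)); print('blob',st[i,4],np.round(q,1),round(rad,1),np.median(x[:,2]).round(1))
E
python3 dish.py w3; python3 t.py 419.9 119.2 7 1.376
```

```text
t: 5.22
eef_pos: [420.1, 124.8, 148.8]
tcp_rot: [-3.14, -0.0, 1.383]
blob 3493 [435.8 256.4] 30.5 13.8
blob 1008 [527.9 210.9] 63.8 8.0
blob 2497 [420.2 119.2] 30.7 13.7
t 5.3 move [ -3.5  -0.3 142.3] turn 0.007
```

```bash
S="python3 steer.py"
$S '[[0,0,37,0,1],[0,0,75,0,1],[0,0,112,0,1],[0,0,112,0,1],[0,0,112,0,1]]'|head -3; python3 t.py 420 119.2 7 1.376
```

```text
t: 5.68
eef_pos: [421.7, 118.8, 37.2]
tcp_rot: [-3.138, 0.001, 1.376]
t 5.7 move [ 0.1 -1.6 30.2] turn 0.0
```

```bash
S="python3 steer.py"
$S '[[0,-1.5,30,0,1],[0,-1.5,30,0,1],[0,-1.5,30,0,1]]'|head -3
$S '[[0,0,0,0,0.5],[0,0,0,0,0.5],[0,0,0,0,0.5],[0,0,0,0,0.5],[0,0,0,0,0.5]]'
$S '[[0,0,0,0,0.5],[0,0,0,0,0.5]]'
```

```text
t: 5.93
eef_pos: [421.2, 119.5, 9.2]
tcp_rot: [3.141, -0.0, 1.377]
t: 6.35
eef_pos: [421.0, 119.8, 8.2]
tcp_rot: [3.141, -0.0, 1.377]
ft_force: [0.5, 0.5, -0.1]
opening: 0.708
grip_force: 0.0
t: 6.52
eef_pos: [420.8, 119.8, 7.7]
tcp_rot: [3.141, 0.0, 1.377]
ft_force: [-0.9, -1.4, 5.9]
opening: 0.578
grip_force: 30.1
```

```bash
S="python3 steer.py"
$S '[[0,0,-30,0,0.5],[0,0,-60,0,0.5],[0,0,-60,0,0.5]]'>/dev/null
$S '[[-35,11,0,0,0.5],[-71,23,0,0,0.5],[-107,34,0,0,0.5],[-142,46,0,0,0.5],[-142,46,0,0,0.5]]'>/dev/null
$S '[[-35,11,0,0,0.5],[-71,23,0,0,0.5],[-107,34,0,0,0.5],[-143,46,0,0,0.5],[-143,46,0,0,0.5]]'>/dev/null
$S '[[0,0,0,0,0.5],[0,0,0,0,0.5],[0,0,0,0,0.5]]'
python3 t.py 455.3 -177.9 19 1.376
```

```text
t: 7.85
eef_pos: [455.7, -176.4, 67.4]
tcp_rot: [-3.141, -0.0, 1.378]
ft_force: [1.0, 0.1, -0.8]
opening: 0.578
grip_force: 30.0
t 7.8 move [-1.5 -0.  48.4] turn 0.002
```

```bash
S="python3 steer.py"
$S '[[-1,0,25,0,0.5],[-1,0,40,0,0.5],[-1,0,46,0,0.5],[-1,0,46,0,0.5],[-1,0,46,0,0.5]]'|head -4
$S '[[0,0,1,0,0.5],[0,0,1,0,0.5]]'|head -4
$S '[[0,0,0,0,0.7],[0,0,0,0,0.7],[0,0,0,0,0.7]]'
$S '[[0,0,-30,0,0.8],[0,0,-60,0,0.9],[0,0,-90,0,1],[0,0,-90,0,1]]'|head -3;
```

```text
t: 8.27
eef_pos: [455.9, -177.9, 21.8]
tcp_rot: [-3.141, -0.0, 1.378]
ft_force: [0.4, -0.1, 0.8]
t: 8.43
eef_pos: [456.2, -178.5, 21.3]
tcp_rot: [3.14, 0.0, 1.377]
ft_force: [0.6, 0.1, 0.1]
t: 8.68
eef_pos: [456.0, -178.7, 21.0]
tcp_rot: [3.141, 0.0, 1.377]
ft_force: [-0.6, 0.5, -0.5]
opening: 0.688
grip_force: 0.0
t: 9.02
eef_pos: [457.5, -179.5, 115.2]
tcp_rot: [3.135, 0.002, 1.377]
```

```bash
S="python3 steer.py"
$S '[[38,-9,0,0,1],[77,-18,0,0,1],[115,-27,0,0,1],[153,-36,0,0,1],[190,-46,0,0,1]]'>/dev/null
$S '[[38,-9,0,0,1],[77,-18,0,0,1],[115,-27,0,0,1],[153,-36,0,0,1],[190,-46,0,0,1]]'>/dev/null
$S '[[40,-12,0,0,1],[40,-12,0,0,1],[40,-12,0,0,1],[40,-12,0,0,1]]'|head -3
python3 dish.py w4; python3 t.py 435.8 256.4 7 1.376
```

```text
t: 10.18
eef_pos: [434.4, 253.3, 110.2]
tcp_rot: [-3.141, 0.001, 1.378]
blob 3256 [435.7 256.5] 30.6 13.8
blob 898 [527.9 214.8] 60.5 8.2
t 10.2 move [  3.9   0.5 103.3] turn 0.0
```

```bash
S="python3 steer.py"
$S '[[3,0.5,38,0,1],[3,0.5,76,0,1],[3,0.5,90,0,1],[3,0.5,90,0,1],[3,0.5,90,0,1]]'|head -3
python3 t.py 435.7 256.5 7 1.376
```

```text
t: 10.65
eef_pos: [436.0, 255.2, 20.4]
tcp_rot: [-3.14, 0.001, 1.375]
t 10.7 move [ 1.3 -0.6 13.4] turn -0.001
```

```bash
S="python3 steer.py"
$S '[[1,-0.5,13,0,1],[1,-0.5,13,0,1],[1,-0.5,13,0,1]]'|head -3
$S '[[0,0,0,0,0.5],[0,0,0,0,0.5],[0,0,0,0,0.5],[0,0,0,0,0.5],[0,0,0,0,0.5]]'>/dev/null
$S '[[0,0,0,0,0.5],[0,0,0,0,0.5],[0,0,0,0,0.5]]'
$S '[[0,0,-30,0,0.5],[0,0,-60,0,0.5],[0,0,-60,0,0.5]]'>/dev/null
$S '[[-35,11,0,0,0.5],[-70,22,0,0,0.5],[-105,33,0,0,0.5],[-140,44,0,0,0.5],[-174,51,0,0,0.5]]'>/dev/null
$S '[[-35,11,0,0,0.5],[-70,22,0,0,0.5],[-105,33,0,0,0.5],[-140,44,0,0,0.5],[-174,52,0,0,0.5]]'>/dev/null
$S '[[0,0,0,0,0.5],[0,0,0,0,0.5],[0,0,0,0,0.5]]'
python3 t.py 469.6 -105.4 21 1.376
```

```text
t: 10.9
eef_pos: [436.1, 257.2, 8.7]
tcp_rot: [3.141, -0.0, 1.376]
t: 11.57
eef_pos: [435.6, 257.5, 7.6]
tcp_rot: [3.141, 0.0, 1.377]
ft_force: [0.0, 0.1, 2.3]
opening: 0.58
grip_force: 30.0
t: 12.9
eef_pos: [469.1, -103.5, 67.3]
tcp_rot: [-3.141, -0.0, 1.376]
ft_force: [0.3, -0.3, -0.4]
opening: 0.582
grip_force: 30.0
t 12.9 move [-1.8  0.9 46.3] turn 0.0
```

```bash
S="python3 steer.py"
$S '[[0,0.5,25,0,0.5],[0,0.5,40,0,0.5],[0,0.5,46,0,0.5],[0,0.5,46,0,0.5],[0,0.5,46,0,0.5]]'|head -4
$S '[[0,0,0.5,0,0.5],[0,0,0.5,0,0.5]]'|head -4
$S '[[0,0,0,0,0.7],[0,0,0,0,0.7],[0,0,0,0,0.7]]'
$S '[[0,0,-30,0,0.8],[0,0,-70,0,0.9],[0,0,-110,0,1],[0,0,-150,0,1],[-20,0,-190,0,1]]'|head -3
$S '[[-40,0,0,0,1],[-80,0,0,0,1],[-120,0,0,0,1],[-120,0,0,0,1]]'|head -3
python3 - <<'E'
from h import *
ci,p,d=grab("wrist","w5")
cv2.imwrite("pics/w5b.png",cv2.resize(p[:300],(800,375),interpolation=cv2.INTER_CUBIC)[:,:,::-1])
C=cloud(ci,d); c=np.array([486,-146.3]); a=-.195; Rm=np.array([[np.cos(a),-np.sin(a)],[np.sin(a),np.cos(a)]]); L=(C[...,:2]-c)@Rm; z=C[...,2]
for w in((-24,37),(-24,-37)):
    m=(np.hypot(L[...,0]-w[0],L[...,1]-w[1])<36)&(z>20)&(z<40); x=L[m].astype(np.float32); q,r=cv2.minEnclosingCircle(x); print(m.sum(),(np.array(q)-w).round(1),round(r,1),np.percentile(z[m],[5,50,95]).round(1), (np.c_[x-x.mean(0)][:,0]@ (z[m]-z[m].mean())/(x[:,0].var()*len(x))).round(3))
E
```

```text
t: 13.32
eef_pos: [470.0, -103.1, 21.8]
tcp_rot: [-3.141, -0.0, 1.378]
ft_force: [-0.1, -0.2, 0.4]
t: 13.48
eef_pos: [470.4, -103.8, 21.8]
tcp_rot: [3.14, 0.0, 1.377]
ft_force: [0.0, 0.5, 0.3]
t: 13.73
eef_pos: [470.1, -104.0, 21.4]
tcp_rot: [3.141, 0.0, 1.377]
ft_force: [-0.6, 0.3, -0.1]
opening: 0.686
grip_force: 0.0
t: 14.15
eef_pos: [466.2, -120.8, 210.9]
tcp_rot: [3.141, -0.0, 1.378]
t: 14.48
eef_pos: [442.3, -245.3, 208.8]
tcp_rot: [3.14, 0.002, 1.373]
2610 [-0.6  0.4] 30.6 [23.4 24.8 26. ] -0.002
2181 [-0.1 -1.3] 30.5 [23.5 24.7 26. ] -0.002
```

View pics/w5b.png

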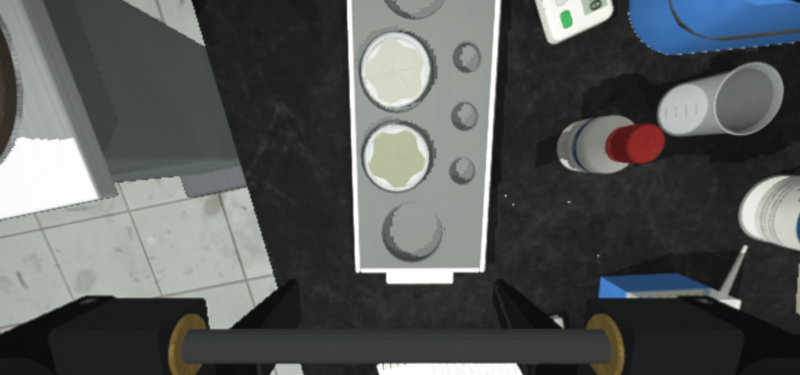

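Both dishes lie flat and centred in their wells (lids at z≈24.7; seen at (396,70) and (396,157)). Next, the dispenser.

```bash
S="python3 steer.py"
$S '[[40,7,-10,0,1],[80,14,-20,0,1],[120,21,-30,0,1],[160,28,-40,0,1],[200,35,-40,0,1]]'>/dev/null
$S '[[40,7,0,0,0.5],[80,14,0,0,0.5],[120,21,0,0,0.5],[134,24,0,0,0.3],[134,24,0,0,0.3]]'|head -3
$S '[[0,0,0,-0.125,0.3],[0,0,0,-0.25,0.3],[0,0,0,-0.375,0.3],[0,0,0,-0.5,0.3],[0,0,0,-0.6,0.3]]'>/dev/null
$S '[[0,0,0,-0.105,0.3],[0,0,0,-0.105,0.3],[0,0,0,-0.105,0.3]]'|head -5
python3 - <<'E'
from h import *
ci,p,d=grab("wrist","w6"); print(ci['origin'].round(1))
cv2.imwrite("pics/w6b.png",cv2.resize(p,(800,500),interpolation=cv2.INTER_CUBIC)[:,:,::-1])
C=cloud(ci,d); z=C[...,2]
m=((z>108)&(z<117)&(C[...,0]>520)&(C[...,0]<850)&(C[...,1]>0)&(C[...,1]<330)).astype(np.uint8)
nl,lab,st,ce=cv2.connectedComponentsWithStats(m)
i=1+np.argmax(st[1:,4]); x=C[lab==i]; print(st[i],np.median(x[:,2])); r=cv2.minAreaRect(x[:,:2].astype(np.float32)); print(r,cv2.boxPoints(r).round(1).tolist())
ci,p,d=load("top1"); C=cloud(ci,d); z=C[...,2]
m=((z>106)&(z<119)&(C[...,0]>520)&(C[...,0]<850)&(C[...,1]>0)&(C[...,1]<330)).astype(np.uint8)
nl,lab,st,ce=cv2.connectedComponentsWithStats(m)
i=1+np.argmax(st[1:,4]); x=C[lab==i]; print(st[i],np.median(x[:,2])); r=cv2.minAreaRect(x[:,:2].astype(np.float32)); print(r,cv2.boxPoints(r).round(1).tolist())
E
```

```text
t: 15.37
eef_pos: [565.7, 80.1, 248.0]
tcp_rot: [-3.141, -0.0, 1.381]
t: 16.03
eef_pos: [565.1, 75.8, 248.4]
tcp_rot: [-3.141, 0.0, 2.078]
ft_force: [0.3, -0.0, -0.7]
opening: 0.301
[530.7 137.9 419.1]
[  395    72   103   191 13224] 112.36558550997668
((667.385986328125, 153.92955017089844), (100.19591522216797, 201.95362854003906), 29.745933532714844) [[573.7999877929688, 216.6999969482422], [674.0, 41.400001525878906], [761.0, 91.0999984741211], [660.7999877929688, 266.5]]
[ 250  130   87   70 2650] 111.02056166759371
((665.6685180664062, 150.71395874023438), (105.09899139404297, 206.1649932861328), 30.334598541259766) [[568.2999877929688, 213.10000610351562], [672.4000244140625, 35.20000076293945], [763.0999755859375, 88.30000305175781], [659.0, 266.20001220703125]]
```

View pics/w6b.png

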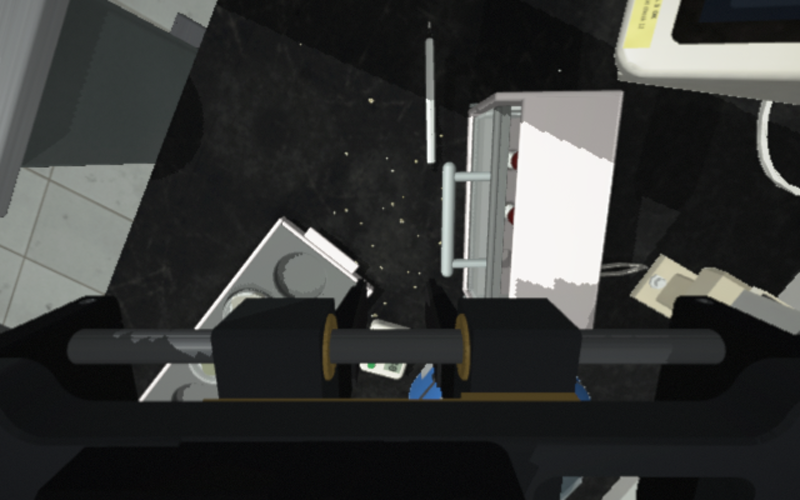

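Bar runs from (448,165) to (447,274); two red caps show at (515,160) and (512,213), nothing at the third place.

```bash
python3 - <<'E'
from h import *
ci,p,d=load("w6"); C=cloud(ci,d)
q=atz(ci,np.array([(448.5,165),(447.5,274),(448,219)])/1.25,102); print(q.round(1), np.linalg.norm(q[0]-q[1])); v=q[0]-q[1]; print('yaw',np.arctan2(-v[0],v[1]))
m=(C[...,2]>98)&(C[...,2]<111)&(np.hypot(C[...,0]-595,C[...,1]-112)<70)
m[:, :340]=0; m[:,373:]=0
x=C[m][:,:2]; print(len(x),x.mean(0).round(1)); pc=np.linalg.svd(x-x.mean(0))[2][0] if len(x)<4000 else 0; print(pc, np.arctan2(-pc[0],pc[1])); e=(x-x.mean(0))@pc; print(e.min(),e.max())
# caps
hsv=cv2.cvtColor(p,cv2.COLOR_RGB2HSV); r=((hsv[...,0]<8)|(hsv[...,0]>172))&(hsv[...,1]>150); r[:60]=0; r[240:]=0
nl,lab,st,ce=cv2.connectedComponentsWithStats(r.astype(np.uint8))
for i in range(1,nl):
    if st[i,4]>8: print(st[i],C[lab==i].mean(0).round(1))
E
python3 t.py 595 112 95 2.09
```

```text
[[573.1 152.1 102. ]
 [622.   69.2 102. ]
 [596.4 112.6 102. ]] 96.27724596886179
yaw 0.5328577462033719
1050 [596.4 113.3]
[ 0.50462711 -0.86333741] -2.6126426547939356
-48.35371870578734 51.125506403778495
[410 124   3  10  24] [623.8 183.7  86.1]
[407 169   3   9  19] [648.3 141.1  85.8]
t 16.1 move [ 17.1  43.6 153.4] turn -0.012
```

```bash
S="python3 steer.py"
$S '[[17,46,35,-0.015,0.25],[17,46,70,-0.015,0.25],[17,46,105,-0.015,0.25],[17,46,105,-0.015,0.25],[17,46,105,-0.015,0.25]]' |head -3
$S '[[0,0,0,0,0.25],[0,0,0,0,0.25]]' 
python3 t.py 597 113.2 88 2.096
python3 - <<'E'
from h import *
ci,p,d=grab("wrist","w7")
cv2.imwrite("pics/w7b.png",cv2.resize(p[:340],(800,425),interpolation=cv2.INTER_CUBIC)[:,:,::-1])
E
```

```text
t: 16.5
eef_pos: [596.6, 113.5, 142.5]
tcp_rot: [-3.138, -0.002, 2.095]
t: 16.67
eef_pos: [598.3, 113.4, 146.1]
tcp_rot: [3.138, 0.002, 2.096]
ft_force: [0.2, -0.1, -0.8]
opening: 0.248
grip_force: 0.0
t 16.7 move [ 0.6 -1.4 58.1] turn -0.0
```

View pics/w7b.png

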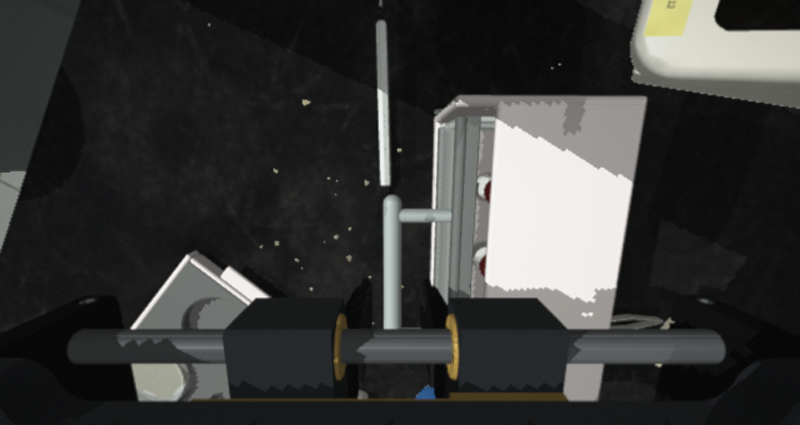

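```bash
S="python3 steer.py"
$S '[[0.5,-1.5,25,0,0.25],[0.5,-1.5,45,0,0.25],[0.5,-1.5,58,0,0.25],[0.5,-1.5,58,0,0.25],[0.5,-1.5,58,0,0.25]]'
$S '[[0,-6,0,0,0.25],[0,-10,1,0,0.25],[0,-14,2,0,0.25],[0,-18,4,0,0.25],[0,-22,6,0,0.25]]'
$S '[[0,-3,2,0,0.25],[0,-6,4,0,0.25],[0,-9,8,0,0.25],[0,-12,12,0,0.25],[0,-15,18,0,0.25]]'
$S '[[0,-2,2,0,0.25],[0,-3,2,0,0.25],[0,-3,2,0,0.25],[0,-3,2,0,0.25]]'
```

```text
t: 17.13
eef_pos: [596.3, 113.2, 86.7]
tcp_rot: [3.141, 0.001, 2.096]
ft_force: [0.2, 0.2, -0.2]
opening: 0.251
grip_force: 0.0
t: 17.55
eef_pos: [576.8, 102.1, 80.3]
tcp_rot: [3.14, 0.001, 2.097]
ft_force: [0.0, 0.9, 0.1]
opening: 0.247
grip_force: 0.3
t: 17.97
eef_pos: [563.6, 94.6, 61.1]
tcp_rot: [3.141, 0.0, 2.097]
ft_force: [-0.4, -0.4, -0.6]
opening: 0.246
grip_force: 0.0
t: 18.3
eef_pos: [561.4, 93.3, 59.4]
tcp_rot: [3.141, 0.0, 2.097]
ft_force: [-0.2, -0.4, 0.4]
opening: 0.25
grip_force: 0.0
```

```bash
S="python3 steer.py"
$S '[[0,0,-35,0,0.25],[0,0,-70,0,0.25],[-20,0,-105,0,0.25],[-40,15,-140,0,0.25],[-50,30,-160,0,0.25]]'
$S '[[0,0,0,0,0.25],[0,0,0,0,0.25]]' |head -3
python3 - <<'E'
from h import *
ci,p,d=grab("wrist","w8"); print(ci['origin'].round(1))
cv2.imwrite("pics/w8b.png",cv2.resize(p[:260,160:480],(800,650),interpolation=cv2.INTER_CUBIC)[:600,:,::-1])
C=cloud(ci,d)
hsv=cv2.cvtColor(p,cv2.COLOR_RGB2HSV); r=((hsv[...,0]<8)|(hsv[...,0]>172))&(hsv[...,1]>120)&(C[...,2]>40)
nl,lab,st,ce=cv2.connectedComponentsWithStats(r.astype(np.uint8))
for i in range(1,nl):
    if st[i,4]>15: x=C[lab==i]; print(st[i],np.median(x,0).round(1),x.min(0).round(1),x.max(0).round(1))
E
```

```text
t: 18.72
eef_pos: [613.8, 64.0, 223.9]
tcp_rot: [3.138, 0.003, 2.096]
ft_force: [0.7, 0.6, -0.1]
opening: 0.25
grip_force: 0.0
t: 18.88
eef_pos: [612.8, 65.0, 220.0]
tcp_rot: [3.14, 0.001, 2.096]
[576.9 126.5 390.7]
[349  86  21  19 314] [598.7 169.2  94.6] [576.9 126.5  87.8] [608.9 178.5 390.7]
[348 139  19  18 274] [623.3 126.8  94.4] [614.6 117.5  88. ] [633.6 135.9  99.2]
```

View pics/w8b.png

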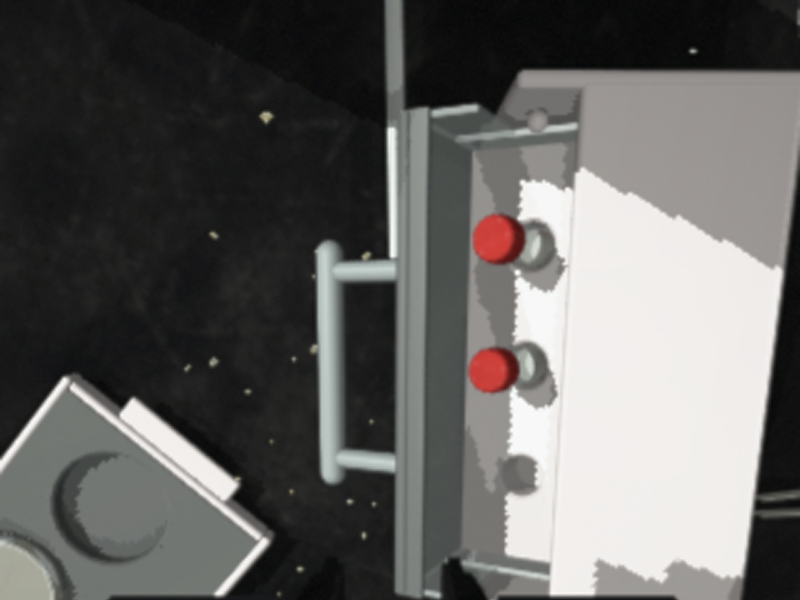

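Bin is open; caps at crop (498,238) and (493,369), third holder empty at (520,473). I turn the tool to close along the pivot line and go to the first vial.

```bash
S="python3 steer.py"
$S '[[0,0,0,0.125,0.38],[0,0,0,0.25,0.38],[0,0,0,0.375,0.38],[0,0,0,0.5,0.38],[0,0,0,0.625,0.38]]'>/dev/null
$S '[[0,0,0,0.125,0.38],[0,0,0,0.25,0.38],[0,0,0,0.375,0.38],[0,0,0,0.5,0.38],[0,0,0,0.625,0.38]]'>/dev/null
$S '[[0,0,0,0.125,0.38],[0,0,0,0.25,0.38],[0,0,0,0.321,0.38],[0,0,0,0.321,0.38]]'|head -5
python3 t.py 603.5 171.9 130 0.525
```

```text
t: 20.1
eef_pos: [611.0, 65.5, 217.8]
tcp_rot: [-3.14, 0.003, 0.523]
ft_force: [0.1, -0.1, -0.5]
opening: 0.384
t 20.1 move [ 46.8 -95.8  87.8] turn -0.002
```

```bash
S="python3 steer.py"
$S '[[16,-32,25,0,0.38],[32,-64,50,0,0.38],[47,-96,80,0,0.38],[47,-96,80,0,0.38],[47,-96,80,0,0.38]]'>/dev/null
$S '[[0,0,0,0,0.38],[0,0,0,0,0.38]]'|head -3
python3 t.py 603.5 171.9 67 0.525
python3 - <<'E'
from h import *
ci,p,d=grab("wrist","w9"); print(ci['origin'].round(1))
cv2.imwrite("pics/w9b.png",cv2.resize(p[:,100:540],(660,600),interpolation=cv2.INTER_CUBIC)[:,:,::-1])
E
```

```text
t: 20.68
eef_pos: [605.2, 170.8, 140.2]
tcp_rot: [3.141, -0.001, 0.526]
t 20.7 move [-1.  -1.8 73.2] turn 0.001
[665.  206.9 310.9]
```

View pics/w9b.png

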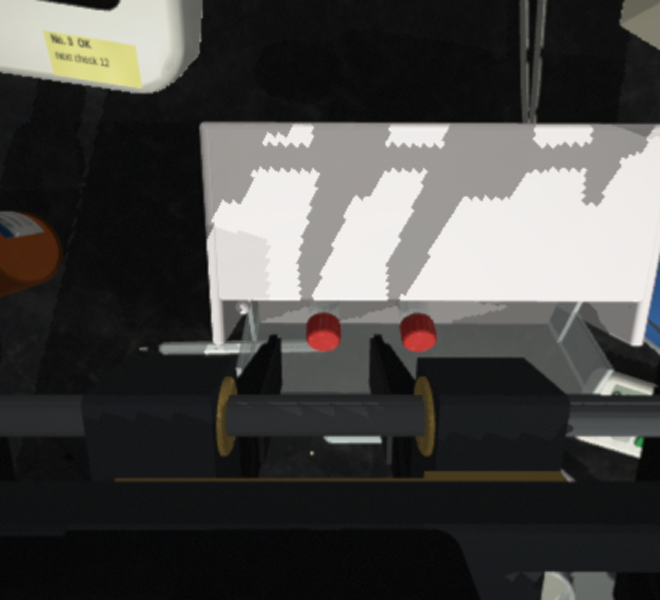

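```bash
python3 - <<'E'
from h import *
ci,p,d=load("w9"); C=cloud(ci,d)
hsv=cv2.cvtColor(p,cv2.COLOR_RGB2HSV); r=((hsv[...,0]<8)|(hsv[...,0]>172))&(hsv[...,1]>120)
nl,lab,st,ce=cv2.connectedComponentsWithStats(r.astype(np.uint8))
X=np.array([.865,.501]);Y=np.array([-.501,.865]);H=np.array([627.3,130.7])
for i in range(1,nl):
    if st[i,4]>100:
        x=C[lab==i]; x=x[(x[:,2]>70)&(x[:,2]<110)]; q=np.c_[(x[:,:2]-H)@X,(x[:,:2]-H)@Y,x[:,2]]; print(st[i],'xd,yd,z min/med/max',q.min(0).round(1),np.median(q,0).round(1),q.max(0).round(1))
E
```

```text
[304 209  23  25 480] xd,yd,z min/med/max [-13.7  39.5  86.1] [-1.6 48.2 94.2] [ 6.2 56.9 99.4]
[367 209  24  26 487] xd,yd,z min/med/max [-13.3 -10.1  86.2] [-1.9 -0.8 94.3] [ 6.4  7.1 99.2]
```

```bash
S="python3 steer.py"
$S '[[-1,-2.5,30,0,0.38],[-1,-2.5,55,0,0.38],[-1,-2.5,73,0,0.38],[-1,-2.5,73,0,0.38],[-1,-2.5,73,0,0.38]]'
$S '[[0,0,0,0,0.38],[0,0,0,0,0.1],[0,0,0,0,0.1],[0,0,0,0,0.1],[0,0,0,0,0.1]]'
```

```text
t: 21.15
eef_pos: [603.0, 172.5, 66.9]
tcp_rot: [3.142, 0.0, 0.525]
ft_force: [0.2, 0.2, -0.0]
opening: 0.381
grip_force: 0.0
t: 21.57
eef_pos: [603.2, 173.4, 67.2]
tcp_rot: [3.141, -0.001, 0.526]
ft_force: [1.6, -1.8, 3.2]
opening: 0.179
grip_force: 29.9
```

```bash
S="python3 steer.py"
$S '[[-5,0,-9,0,0.1],[-10,0,-18,0,0.1],[-15,0,-27,0,0.1],[-20,0,-36,0,0.1],[-25,0,-45,0,0.1]]'
$S '[[-5,0,-9,0,0.1],[-5,0,-35,0,0.1],[-5,0,-60,0,0.1],[-5,0,-60,0,0.1]]'
python3 - <<'E'
from h import *
ci,p,d=grab("wrist","w10")
cv2.imwrite("pics/w10b.png",cv2.resize(p[:,100:540],(660,600),interpolation=cv2.INTER_CUBIC)[:,:,::-1])
ci,p,d=grab("scene","s10"); cv2.imwrite("pics/s10b.png",cv2.resize(p[90:270,200:460],(780,540),interpolation=cv2.INTER_CUBIC)[:,:,::-1])
E
```

```text
t: 21.98
eef_pos: [580.4, 160.7, 112.6]
tcp_rot: [3.141, -0.0, 0.526]
ft_force: [-0.5, 0.3, 0.3]
opening: 0.184
grip_force: 29.9
t: 22.32
eef_pos: [577.9, 158.5, 176.4]
tcp_rot: [3.139, -0.006, 0.526]
ft_force: [0.8, -0.1, 0.3]
opening: 0.182
grip_force: 29.9
```

View pics/w10b.png

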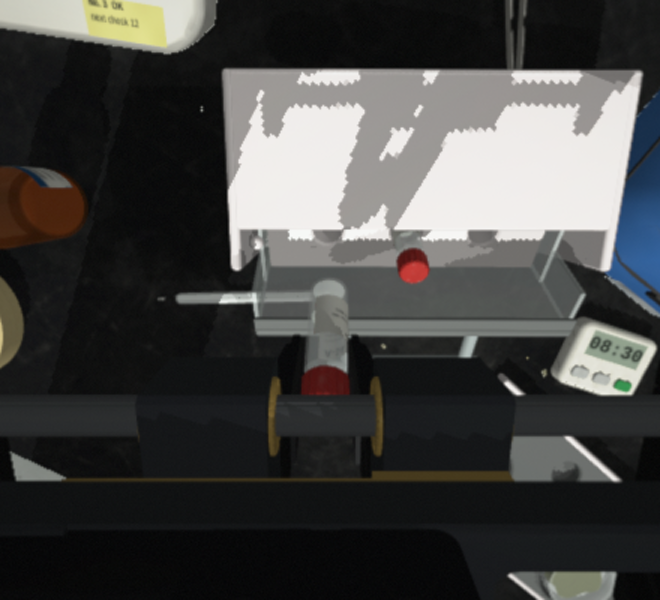

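```bash
cat > tip.py <<'E'
from h import *
# held vial seen by the wrist camera: points in tool frame along its length
s=env.state(); ci,p,d=grab("wrist",sys.argv[1]); C=cloud(ci,d)
T=(C-s['eef_pos'])@rot(s['tcp_rot'])
m=(abs(T[...,1])<12)&(T[...,2]>-30)&(T[...,2]<60)&(T[...,0]>-20)&(T[...,0]<75)
x=T[m]
for z in range(-24,48,6):
    k=x[(x[:,2]>=z)&(x[:,2]<z+6)]
    if len(k)>5: print(z,len(k),'x',np.percentile(k[:,0],[2,50,98]).round(1),'y',np.percentile(k[:,1],[2,50,98]).round(1))
E
python3 tip.py w11
```

```text
-24 331 x [-2.   5.3 11.9] y [-11.3  -0.4  11.1]
-18 379 x [ 1.4  8.4 11.9] y [-11.   -0.4  10.9]
-12 320 x [ 5.6 11.8 15.5] y [-11.3   0.2  10.7]
-6 296 x [-0.4 15.2 18.9] y [-11.   -0.9  10.6]
0 215 x [13.5 19.5 22.8] y [-8.3 -0.3  7.7]
6 193 x [16.5 22.9 25.8] y [-8.1  0.3  8. ]
12 189 x [20.4 26.3 29.8] y [-8.   0.4  8.1]
18 96 x [22.2 28.4 30.7] y [-8.2 -0.6  8.5]
```

The vial is held, bottom toward (330,290), leaning about 0.53 rad; its axis and tip in the tool frame match the prediction. Carry it to well_vial_a.

```bash
S="python3 steer.py"
$S '[[-27,29,0,0,0.1],[-54,59,0,0,0.1],[-81,88,10,0,0.1],[-108,118,20,0,0.1],[-135,148,30,0,0.1]]' >/dev/null
$S '[[-27,29,10,0,0.1],[-54,59,30,0,0.1],[-54,59,50,0,0.1],[-54,59,50,0,0.1]]' |head -3
$S '[[0,0,0,0,0.1],[0,0,0,0,0.1],[0,0,0,0,0.1]]'
python3 t.py 517.3 -115.2 50 0.525; python3 tip.py w12
```

```text
t: 23.22
eef_pos: [514.5, -116.9, 87.6]
tcp_rot: [-3.136, 0.004, 0.522]
t: 23.47
eef_pos: [517.6, -114.6, 92.2]
tcp_rot: [3.141, -0.001, 0.527]
ft_force: [-0.6, 1.0, 0.4]
opening: 0.181
grip_force: 29.9
t 23.5 move [-0.6  0.3 42.2] turn 0.002
-24 339 x [-1.7  5.3 11.8] y [-11.3  -0.4  10.6]
-18 387 x [ 1.3  8.4 11.9] y [-11.1  -0.4  10.9]
-12 311 x [ 6.1 11.8 15.7] y [-11.3   0.2  11.1]
-6 299 x [ 0.3 15.1 19. ] y [-10.7  -1.   10.6]
0 222 x [13.6 19.5 22.9] y [-8.3  0.3  7.7]
6 193 x [16.8 23.  25.9] y [-8.1 -0.3  8. ]
12 187 x [20.8 26.4 29.8] y [-8.1 -0.3  8.1]
18 92 x [22.4 28.6 30.8] y [-7.8  0.4  8.5]
```

```bash
S="python3 steer.py"
$S '[[-0.5,0,20,0,0.1],[-0.5,0,42,0,0.1],[-0.5,0,42,0,0.1],[-0.5,0,42,0,0.1]]' 
python3 t.py 517.3 -115.2 36 0.525
```

```text
t: 23.85
eef_pos: [516.7, -115.1, 49.6]
tcp_rot: [-3.141, 0.001, 0.527]
ft_force: [0.7, -0.2, -0.8]
opening: 0.187
grip_force: 29.9
t 23.9 move [ 0.5  0.4 13.6] turn 0.002
```

```bash
S="python3 steer.py"
$S '[[0.5,0.4,5,0,0.1],[0.5,0.4,9,0,0.1],[0.5,0.4,13,0,0.1],[0.5,0.4,13,0,0.1],[0.5,0.4,13,0,0.1]]' 
$S '[[4,0,0,0,0.1],[8,0,-1,0,0.1],[12,0,-2,0,0.1],[16,0,-3,0,0.1],[20,0,-3.5,0,0.1]]' 
$S '[[2,0,0,0,0.1],[4,0,0,0,0.1],[5,0,0,0,0.1],[5,0,0,0,0.1]]' 
python3 tip.py w13
```

```text
t: 24.27
eef_pos: [517.4, -115.9, 36.5]
tcp_rot: [3.141, -0.0, 0.526]
ft_force: [-0.6, 0.2, -0.2]
opening: 0.185
grip_force: 29.9
t: 24.68
eef_pos: [534.7, -105.7, 40.1]
tcp_rot: [-3.142, 0.0, 0.526]
ft_force: [-3.0, -2.1, 1.7]
opening: 0.186
grip_force: 30.0
t: 25.02
eef_pos: [539.1, -103.2, 39.8]
tcp_rot: [3.141, -0.0, 0.526]
ft_force: [-1.3, -1.8, -0.4]
opening: 0.179
grip_force: 30.0
-24 243 x [-4.4 -0.5 11.9] y [-11.4  -0.4  11.6]
-18 245 x [-4.7  0.2 11.9] y [-11.2   0.2  11. ]
-12 247 x [-6.7  1.1 11.9] y [-11.4  -0.9  11.1]
-6 194 x [-3.   2.4 11.8] y [-11.2   0.3  11.1]
0 127 x [-2.2  3.   4.5] y [-8.6 -0.9  7.3]
6 114 x [-1.7  4.1  5.6] y [-8.8 -0.9  7.4]
12 107 x [-1.1  4.8  6.5] y [-8.8 -0.3  7.7]
18 1179 x [ 3.  17.5 38.4] y [-11.7  -2.9  11.2]
24 373 x [-4.7 24.9 74.7] y [-11.6  -0.2  11.4]
30 112 x [-9.7 11.6 73.5] y [-11.3  -2.7  11.3]
36 2081 x [26.7 53.3 73.7] y [-11.4   1.2  11.6]
```

```bash
S="python3 steer.py"
$S '[[2,0,0,0,0.1],[4,0,0,0,0.1],[4,0,0,0,0.1]]' |head -5
$S '[[0,0,0,0,0.22],[0,0,0,0,0.28],[0,0,0,0,0.34],[0,0,0,0,0.38]]' 
python3 tip.py w14
```

```text
t: 25.32
eef_pos: [542.7, -101.3, 39.9]
tcp_rot: [3.141, -0.0, 0.526]
ft_force: [-1.4, -3.8, -0.9]
opening: 0.174
t: 25.65
eef_pos: [542.5, -101.3, 39.9]
tcp_rot: [3.141, -0.0, 0.526]
ft_force: [0.0, 0.2, -0.0]
opening: 0.352
grip_force: 0.0
-24 134 x [-5.2 -2.2 -1. ] y [-4.9  1.8  9.2]
-18 137 x [-7.  -2.3 -0.7] y [-6.2  0.8  9.1]
-12 143 x [-7.9 -1.6 -0.1] y [-7.   0.2  9. ]
-6 137 x [-5.5 -0.7  0.9] y [-7.1  0.3  8.3]
0 119 x [-5.9  0.   1.7] y [-7.3  0.3  9. ]
6 105 x [-5.6  0.7  2.1] y [-8.1 -0.9  7.6]
12 96 x [-3.9  1.3  2.8] y [-8.3 -0.9  7.3]
18 1220 x [-16.2  14.4  74. ] y [-11.7  -1.9  11.6]
24 579 x [-15.8  21.2  74.7] y [-11.6  -0.2  11.8]
30 158 x [-14.4  -5.8  36.9] y [-11.9   0.9  11.5]
36 2112 x [22.9 49.9 71.7] y [-11.4   0.6  11.5]
```

```bash
S="python3 steer.py"
$S '[[0,0,-30,0,0.4],[0,0,-65,0,0.4],[0,0,-100,0,0.4],[-30,0,-130,0,0.4],[-60,0,-140,0,0.4]]' |head -3
$S '[[0,0,0,0,0.4],[0,0,0,0,0.4]]' |head -3
cat > vcheck.py <<'E'
from h import *
ci,p,d=grab("wrist",sys.argv[1]); C=cloud(ci,d)
hsv=cv2.cvtColor(p,cv2.COLOR_RGB2HSV); r=((hsv[...,0]<8)|(hsv[...,0]>172))&(hsv[...,1]>120)
nl,lab,st,ce=cv2.connectedComponentsWithStats(r.astype(np.uint8))
for i in range(1,nl):
    if st[i,4]>60:
        x=C[lab==i]; x=x[x[:,2]>30]; t=x[x[:,2]>np.percentile(x[:,2],90)-5]
        if len(t)<20: continue
        A=np.c_[t[:,:2]-t[:,:2].mean(0),np.ones(len(t))]; g=np.linalg.lstsq(A,t[:,2],rcond=None)[0]
        q,rr=cv2.minEnclosingCircle(t[:,:2].astype(np.float32)); print(st[i],'top z',np.median(t[:,2]).round(1),np.round(q,1),round(rr,1),'slope',g[:2].round(3))
E
python3 vcheck.py w15
```

```text
t: 26.12
eef_pos: [491.6, -131.7, 183.5]
tcp_rot: [3.137, -0.004, 0.528]
t: 26.28
eef_pos: [490.1, -132.0, 180.9]
tcp_rot: [3.14, -0.001, 0.524]
[ 453   80   49   37 1444] top z 99.6 [ 595.9 -156. ] 75.7 slope [-0.77  0.98]
[308 131  18  19 275] top z 68.7 [ 537.5 -103.6] 8.7 slope [0.007 0.026]
```

```bash
S="python3 steer.py"
$S '[[33,-21,0,0,0.38],[66,-42,0,0,0.38],[99,-63,0,0,0.38],[132,-83,0,0,0.38],[165,-104,0,0,0.38]]' >/dev/null
$S '[[33,-21,10,0,0.38],[66,-42,25,0,0.38],[85,-53,40,0,0.38],[85,-53,40,0,0.38],[85,-53,40,0,0.38]]' >/dev/null
$S '[[0,0,0,0,0.38],[0,0,0,0,0.38],[0,0,0,0,0.38]]' |head -5
python3 - <<'E'
from h import *
ci,p,d=grab("wrist","w16"); C=cloud(ci,d)
hsv=cv2.cvtColor(p,cv2.COLOR_RGB2HSV); r=((hsv[...,0]<8)|(hsv[...,0]>172))&(hsv[...,1]>120)
nl,lab,st,ce=cv2.connectedComponentsWithStats(r.astype(np.uint8))
X=np.array([.865,.501]);Y=np.array([-.501,.865]);H=np.array([627.3,130.7])
for i in range(1,nl):
    if st[i,4]>100:
        x=C[lab==i]; x=x[(x[:,2]>70)&(x[:,2]<110)]; q=np.c_[(x[:,:2]-H)@X,(x[:,:2]-H)@Y,x[:,2]]; print(st[i],'xd,yd,z min/med/max',q.min(0).round(1),np.median(q,0).round(1),q.max(0).round(1))
E
python3 t.py 627.8 129.9 67 0.525
```

```text
t: 27.42
eef_pos: [628.0, 128.9, 140.5]
tcp_rot: [3.141, -0.001, 0.525]
ft_force: [-0.2, 0.0, 0.7]
opening: 0.378
[307 208  23  25 481] xd,yd,z min/med/max [-14.3 -10.6  86.5] [-1.8 -1.8 94.2] [  5.7   6.8 100.6]
[461 381  17  16 225] xd,yd,z min/med/max [-196.7 -159.5   70.3] [-193.7 -156.6   70.4] [-190.7 -153.8   70.5]
t 27.5 move [ 0.2 -1.  73.6] turn -0.0
```

```bash
S="python3 steer.py"
$S '[[0,-0.3,30,0,0.38],[0,-0.3,55,0,0.38],[0,-0.3,73,0,0.38],[0,-0.3,73,0,0.38],[0,-0.3,73,0,0.38]]'|head -4
$S '[[0,0,0,0,0.38],[0,0,0,0,0.1],[0,0,0,0,0.1],[0,0,0,0,0.1],[0,0,0,0,0.1]]'
$S '[[-5,0,-9,0,0.1],[-10,0,-18,0,0.1],[-15,0,-27,0,0.1],[-20,0,-36,0,0.1],[-25,0,-45,0,0.1]]'|head -4
$S '[[-5,0,-9,0,0.1],[-5,0,-35,0,0.1],[-5,0,-60,0,0.1],[-5,0,-60,0,0.1]]'
$S '[[0,0,0,0,0.1],[0,0,0,0,0.1]]'|head -3
python3 tip.py w17
```

```text
t: 27.88
eef_pos: [627.7, 129.5, 67.0]
tcp_rot: [-3.141, 0.001, 0.525]
ft_force: [-0.5, -0.9, -1.2]
t: 28.3
eef_pos: [628.3, 130.0, 67.6]
tcp_rot: [3.141, -0.001, 0.526]
ft_force: [1.5, -0.7, 2.2]
opening: 0.185
grip_force: 29.9
t: 28.72
eef_pos: [605.5, 117.3, 113.2]
tcp_rot: [3.142, -0.0, 0.526]
ft_force: [0.3, 1.5, 0.4]
t: 29.05
eef_pos: [603.2, 115.0, 177.1]
tcp_rot: [3.139, -0.006, 0.526]
ft_force: [0.6, -0.8, -0.1]
opening: 0.187
grip_force: 29.9
t: 29.22
eef_pos: [601.3, 114.9, 171.7]
tcp_rot: [-3.141, 0.0, 0.526]
-24 321 x [-1.9  4.6 12. ] y [-11.2  -0.4  11.1]
-18 402 x [ 1.1  7.9 11.8] y [-11.1  -0.4  10.8]
-12 308 x [ 5.4 11.5 14.7] y [-11.3   0.2  11.1]
-6 312 x [-0.1 14.8 18.8] y [-10.6  -0.9  10.6]
0 215 x [12.5 19.1 22.2] y [-8.8 -0.3  7.7]
6 205 x [16.3 22.6 25.5] y [-8.5 -0.3  8. ]
12 172 x [19.  26.  29.1] y [-8.1  0.4  8.2]
18 117 x [22.  28.3 30.6] y [-8.1  0.4  8.5]
```

```bash
S="python3 steer.py"
$S '[[-30,26,0,0,0.1],[-60,53,0,0,0.1],[-90,79,0,0,0.1],[-120,106,0,0,0.1],[-150,132,10,0,0.1]]' >/dev/null
$S '[[-30,26,10,0,0.1],[-60,53,20,0,0.1],[-71,63,40,0,0.1],[-71,63,50,0,0.1],[-71,63,50,0,0.1]]' |head -3
$S '[[0,0,0,0,0.1],[0,0,0,0,0.1],[0,0,0,0,0.1]]'|head -3
python3 t.py 507.6 -164.3 50 0.525
```

```text
t: 30.1
eef_pos: [507.1, -164.5, 109.3]
tcp_rot: [-3.138, 0.003, 0.524]
t: 30.35
eef_pos: [509.2, -163.6, 112.5]
tcp_rot: [3.141, -0.001, 0.528]
t 30.4 move [-1.8 -0.2 62.5] turn 0.003
```

```bash
S="python3 steer.py"
$S '[[-1.5,0,30,0,0.1],[-1.5,0,62,0,0.1],[-1.5,0,62,0,0.1],[-1.5,0,62,0,0.1]]' |head -4
$S '[[0,0,5,0,0.1],[0,0,9,0,0.1],[0,0,13.5,0,0.1],[0,0,13.5,0,0.1],[0,0,13.5,0,0.1]]'
python3 t.py 507.6 -164.3 36 0.525
```

```text
t: 30.68
eef_pos: [507.2, -164.5, 49.8]
tcp_rot: [-3.14, 0.001, 0.527]
ft_force: [0.1, 0.5, -0.4]
t: 31.1
eef_pos: [507.5, -165.4, 36.8]
tcp_rot: [3.141, -0.0, 0.526]
ft_force: [0.3, -0.2, 1.1]
opening: 0.183
grip_force: 29.9
t 31.1 move [ 0.6 -0.9  0.8] turn 0.001
```

```bash
S="python3 steer.py"
$S '[[4,-0.5,0,0,0.1],[8,-0.8,-1,0,0.1],[12,-0.8,-2,0,0.1],[16,-0.8,-3,0,0.1],[20,-0.8,-3.5,0,0.1]]' |head -4
$S '[[2,0,0,0,0.1],[4,0,0,0,0.1],[6,0,0,0,0.1],[9,0,0,0,0.1],[9,0,0,0,0.1]]' 
$S '[[0,0,0,0,0.22],[0,0,0,0,0.28],[0,0,0,0,0.34],[0,0,0,0,0.38]]' |head -3
$S '[[0,0,-30,0,0.4],[0,0,-65,0,0.4],[0,0,-100,0,0.4],[-30,0,-130,0,0.4],[-60,0,-140,0,0.4]]' |head -3
$S '[[0,0,0,0,0.4],[0,0,0,0,0.4]]' |head -3
python3 vcheck.py w18
```

```text
t: 31.52
eef_pos: [524.3, -154.5, 40.2]
tcp_rot: [3.142, 0.0, 0.526]
ft_force: [-3.1, -3.2, 2.7]
t: 31.93
eef_pos: [532.3, -149.9, 39.8]
tcp_rot: [3.141, 0.0, 0.526]
ft_force: [-2.0, -2.8, -0.5]
opening: 0.173
grip_force: 30.1
t: 32.27
eef_pos: [532.0, -150.0, 39.9]
tcp_rot: [3.141, -0.0, 0.526]
t: 32.68
eef_pos: [481.1, -180.4, 183.6]
tcp_rot: [3.137, -0.003, 0.528]
t: 32.85
eef_pos: [479.6, -180.7, 180.9]
tcp_rot: [3.14, -0.001, 0.524]
[ 415   33   47   44 1489] top z 99.7 [ 592.7 -179.2] 63.5 slope [-1.077  0.668]
[267  93  19  20 303] top z 68.5 [ 537.7 -103.1] 8.6 slope [0.002 0.025]
[311 137  18  19 273] top z 69.0 [ 523.2 -157.4] 8.8 slope [0.062 0.067]
```

```bash
python3 steer.py '[[0,0,0,0,0.4],[0,0,0,0,0.4],[0,0,0,0,0.4]]'|head -3
python3 vcheck.py w19; python3 - <<'E'
from h import *
ci,p,d=load("w19"); cv2.imwrite("pics/w19b.png",cv2.resize(p[60:260,200:440],(720,600),interpolation=cv2.INTER_CUBIC)[:,:,::-1])
C=cloud(ci,d)
for c in((537,-103.5),(524,-156)):
    m=np.hypot(C[...,0]-c[0],C[...,1]-c[1])<16; x=C[m]
    for z in range(18,70,8):
        k=x[(x[:,2]>z)&(x[:,2]<z+8)]; 
        if len(k)>5: print(z,len(k),np.percentile(k[:,:2],[5,50,95],axis=0).round(1).tolist())
E
```

```text
t: 33.15
eef_pos: [480.4, -179.7, 179.1]
tcp_rot: [-3.141, 0.001, 0.527]
[ 417   34   47   44 1516] top z 99.7 [ 594.  -177.9] 63.4 slope [-1.192  0.752]
[268  94  19  20 305] top z 68.5 [ 537.6 -103. ] 8.7 slope [-0.003  0.022]
[310 138  19  20 276] top z 69.1 [ 527.8 -152.8] 15.7 slope [2.337 1.576]
18 11 [[523.6, -111.4], [535.1, -109.5], [544.8, -97.1]]
26 15 [[530.2, -111.3], [537.5, -110.0], [544.8, -106.6]]
34 20 [[532.4, -111.2], [538.3, -110.5], [544.8, -107.2]]
42 12 [[531.5, -111.0], [538.6, -110.1], [543.8, -107.7]]
50 10 [[529.5, -111.3], [536.5, -110.0], [542.9, -105.7]]
58 17 [[532.1, -111.3], [539.5, -110.0], [546.4, -104.2]]
66 305 [[530.8, -110.0], [537.7, -103.0], [544.7, -96.0]]
18 13 [[526.6, -152.9], [533.0, -146.8], [535.0, -143.7]]
26 18 [[524.4, -154.9], [532.6, -147.7], [534.4, -144.3]]
34 28 [[523.8, -155.8], [531.2, -147.9], [533.5, -145.2]]
42 20 [[521.7, -155.3], [529.8, -148.3], [532.6, -146.1]]
50 20 [[520.5, -156.8], [529.2, -149.1], [531.8, -147.0]]
58 28 [[517.7, -159.6], [529.1, -150.7], [531.2, -147.7]]
66 271 [[515.0, -163.6], [522.3, -156.6], [529.2, -149.5]]
```

View pics/w19b.png

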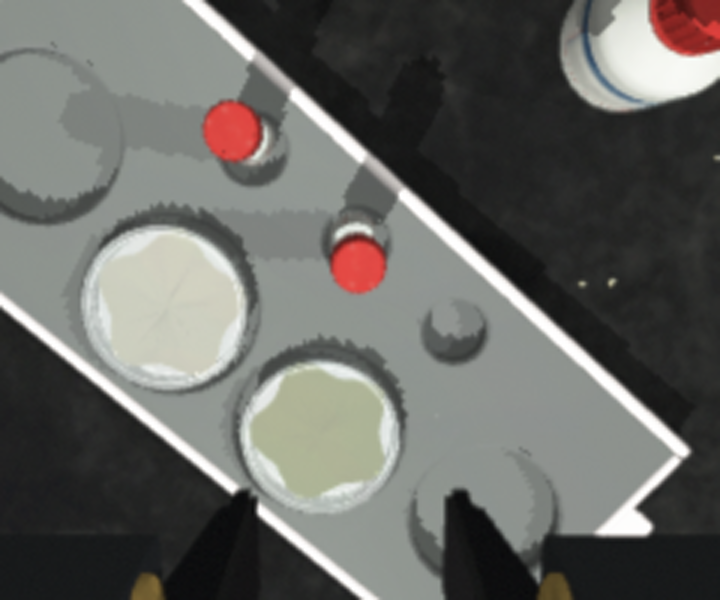

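Vial 1 stands upright at (232,131); vial 2's cap at (358,265) leans about 0.1 rad in its well. I regrip it with the fingers closing in the plane of the lean to straighten it.

```bash
S="python3 steer.py"
$S '[[0,0,0,-0.125,0.4],[0,0,0,-0.25,0.4],[0,0,0,-0.375,0.4],[0,0,0,-0.5,0.4],[0,0,0,-0.625,0.45]]'>/dev/null
$S '[[0,0,0,-0.125,0.4],[0,0,0,-0.25,0.4],[0,0,0,-0.375,0.4],[0,0,0,-0.5,0.4],[0,0,0,-0.625,0.45]]'>/dev/null
$S '[[0,0,0,-0.125,0.45],[0,0,0,-0.25,0.45],[0,0,0,-0.321,0.45],[0,0,0,-0.321,0.45]]'|head -3
python3 t.py 525 -154.2 90 2.096
```

```text
t: 34.37
eef_pos: [480.2, -179.9, 179.5]
tcp_rot: [-3.141, -0.0, 2.1]
t 34.4 move [-0.5 51.7 89.5] turn 0.004
```

```bash
S="python3 steer.py"
$S '[[0,26,30,0.004,0.45],[0,51.5,60,0.004,0.45],[0,51.5,89,0.004,0.45],[0,51.5,89,0.004,0.45],[0,51.5,89,0.004,0.45]]'|head -3
python3 t.py 525 -154.2 40 2.096; python3 vcheck.py w20
```

```text
t: 34.78
eef_pos: [524.0, -153.9, 90.0]
tcp_rot: [-3.139, -0.003, 2.092]
t 34.8 move [-0.9  0.8 50. ] turn -0.004
[359 162  27  27 574] top z 68.4 [517.7 -97.9] 28.9 slope [-1.822  0.399]
[301 217  25  27 551] top z 69.0 [ 507.  -128.7] 40.4 slope [-0.596  1.214]
```

```bash
S="python3 steer.py"
$S '[[-0.5,0.5,25,0,0.45],[-0.5,0.5,50,0,0.45],[-0.5,0.5,50,0,0.45],[-0.5,0.5,50,0,0.45]]'|head -3
$S '[[0,0,0,0,0.35],[0,0,0,0,0.3],[0,0,0,0,0.25],[0,0,0,0,0.2],[0,0,0,0,0.15]]'
$S '[[0,0,0,0,0.15],[0,0,0,0,0.15]]'
$S '[[0,0,0,0,0.22],[0,0,0,0,0.26],[0,0,0,0,0.34],[0,0,0,0,0.4]]' |head -3
$S '[[0,0,-30,0,0.4],[0,0,-65,0,0.4],[-30,0,-100,0,0.4],[-65,0,-130,0,0.4],[-90,0,-140,0,0.4]]' |head -3
$S '[[0,0,0,0,0.4],[0,0,0,0,0.4]]' |head -3
python3 vcheck.py w21
```

```text
t: 35.17
eef_pos: [525.3, -155.0, 42.1]
tcp_rot: [3.142, 0.0, 2.092]
t: 35.58
eef_pos: [525.5, -154.6, 41.5]
tcp_rot: [3.141, 0.001, 2.093]
ft_force: [0.6, -0.2, -0.7]
opening: 0.186
grip_force: 30.0
t: 35.75
eef_pos: [525.6, -154.6, 41.4]
tcp_rot: [3.141, 0.001, 2.093]
ft_force: [0.3, 0.4, 5.5]
opening: 0.182
grip_force: 30.0
t: 36.08
eef_pos: [525.1, -154.5, 40.7]
tcp_rot: [-3.141, -0.0, 2.093]
t: 36.5
eef_pos: [571.2, -233.4, 184.8]
tcp_rot: [3.14, 0.003, 2.094]
t: 36.67
eef_pos: [570.4, -233.6, 181.2]
tcp_rot: [3.141, 0.001, 2.091]
[347  45  21  22 358] top z 68.6 [ 536.3 -133.2] 38.7 slope [-0.156 -2.816]
[310  90  19  20 293] top z 68.4 [ 528.9 -158.3] 14.9 slope [ 0.416 -0.948]
[376 192  37  37 986] top z 99.6 [ 591.4 -190.8] 59.5 slope [-0.819  0.264]
```

```bash
python3 - <<'E'
from h import *
ci,p,d=load("w21"); C=cloud(ci,d)
for c in((537,-103.5),(525,-154)):
    m=np.hypot(C[...,0]-c[0],C[...,1]-c[1])<16; x=C[m]
    for z in (20,35,50,66):
        k=x[(x[:,2]>z)&(x[:,2]<z+12)]
        if len(k)>5: print(z,len(k),np.percentile(k,[5,50,95],axis=0).round(1).tolist())
E
```

```text
20 39 [[529.9, -111.5, 20.4], [537.4, -110.7, 25.9], [544.5, -106.1, 30.5]]
35 50 [[529.8, -111.4, 35.4], [536.3, -110.1, 40.8], [544.8, -106.0, 46.0]]
50 41 [[530.6, -111.5, 50.9], [536.4, -110.3, 57.3], [543.8, -107.5, 61.4]]
66 335 [[530.5, -110.1, 67.2], [537.4, -103.0, 68.7], [544.4, -96.3, 70.0]]
20 9 [[525.0, -160.7, 21.7], [530.7, -159.4, 26.1], [534.3, -154.8, 31.0]]
66 299 [[519.0, -159.4, 67.1], [525.9, -152.4, 68.4], [533.1, -145.4, 69.7]]
```

Both vials stand upright. Now push the bin home with closed fingers against the bar.

```bash
S="python3 steer.py"
$S '[[37,17,0,0,0.2],[74,34,0,0,0],[111,51,0,0,0],[148,68,0,0,0],[185,85,0,0,0]]'>/dev/null
$S '[[37,17,0,0,0],[74,34,20,0,0],[102,46,50,0,0],[102,46,80,0,0],[102,46,80,0,0]]'|head -3
$S '[[0,0,0,0,0],[0,0,0,0,0]]'|head -5
python3 t.py 540.8 80.6 62 2.096
```

```text
t: 37.55
eef_pos: [536.4, 83.9, 95.7]
tcp_rot: [-3.133, -0.004, 2.097]
t: 37.72
eef_pos: [540.7, 81.2, 101.8]
tcp_rot: [-3.142, 0.0, 2.093]
ft_force: [0.0, 0.1, -0.3]
opening: 0.004
t 37.7 move [-0.6 -0.2 39.8] turn -0.003
```

```bash
S="python3 steer.py"
$S '[[-0.5,0,20,0,0],[-0.5,0,40,0,0],[-0.5,0,40,0,0],[-0.5,0,40,0,0]]'|head -3
$S '[[0,4,0,0,0],[0,8,0,0,0],[0,12,0,0,0],[0,15,-1,0,0],[0,18,-3,0,0]]'|head -4
$S '[[0,4,-4,0,0],[0,8,-7,0,0],[0,12,-10,0,0],[0,16,-13,0,0],[0,20,-16,0,0]]'|head -4
$S '[[0,3,-2,0,0],[0,6,-3,0,0],[0,9,-4,0,0],[0,10,-4,0,0],[0,10,-4,0,0]]'|head -4
$S '[[0,1,0,0,0],[0,1.5,0,0,0],[0,1.5,0,0,0]]'|head -4
```

```text
t: 38.05
eef_pos: [541.2, 80.3, 61.9]
tcp_rot: [3.141, 0.0, 2.091]
t: 38.47
eef_pos: [556.1, 89.9, 64.3]
tcp_rot: [-3.14, -0.0, 2.093]
ft_force: [-8.2, -10.5, 8.4]
t: 38.88
eef_pos: [573.7, 100.1, 80.4]
tcp_rot: [-3.141, 0.0, 2.093]
ft_force: [-3.9, -5.5, -1.7]
t: 39.3
eef_pos: [583.0, 105.4, 83.9]
tcp_rot: [3.141, 0.0, 2.093]
ft_force: [0.3, -0.1, -0.2]
t: 39.55
eef_pos: [583.9, 105.9, 83.8]
tcp_rot: [3.142, 0.0, 2.093]
ft_force: [-0.6, -0.7, -0.9]
```

```bash
S="python3 steer.py"
$S '[[0,1,0,0,0],[0,2,0,0,0],[0,2,0,0,0]]'|head -4
$S '[[0,1,0,0,0],[0,2,0,0,0],[0,2,0,0,0]]'|head -4
```

```text
t: 39.8
eef_pos: [584.5, 106.3, 83.7]
tcp_rot: [-3.139, -0.001, 2.093]
ft_force: [-5.4, -3.9, 3.1]
t: 40.05
eef_pos: [584.5, 106.4, 83.7]
tcp_rot: [-3.135, -0.001, 2.093]
ft_force: [-13.3, -10.8, 9.5]
```

```bash
S="python3 steer.py"
$S '[[0,-10,0,0,0],[0,-25,0,0,0],[0,-45,-25,0,0.3],[-20,-50,-65,0,0.6],[-50,-50,-100,0,0.9]]'|head -3
$S '[[-30,0,-40,0,1],[-30,0,-60,0,1],[-30,0,-60,0,1],[-30,0,-60,0,1]]'|head -3
python3 - <<'E'
from h import *
ci,p,d=grab("wrist","w22"); C=cloud(ci,d)
X=np.array([.865,.501]);Y=np.array([-.501,.865]);H=np.array([627.3,130.7])
L=np.c_[((C[...,:2]-H)@X).ravel(),((C[...,:2]-H)@Y).ravel(),C[...,2].ravel()]
m=(abs(L[:,1])<25)&(L[:,0]>-90)&(L[:,0]<-20)&(L[:,2]>55)&(L[:,2]<125); x=L[m]
b=x[x[:,0]<-27]; print('bar x,z',len(b),np.median(b,0).round(1),b.min(0).round(1),b.max(0).round(1))
for u0 in range(-50,30,5):
    k=L[(abs(L[:,1])<25)&(L[:,0]>u0)&(L[:,0]<u0+5)&(L[:,2]<125)]
    if len(k): print(u0,len(k),np.percentile(k[:,2],[5,50,95]).round(1))
# amber
r=(C[...,2]>20)&(np.hypot(C[...,0]-519,C[...,1]-345)<60); x=C[r]; print(len(x)); 
if len(x): k=x[x[:,2]>105]; print(len(k),np.median(k,0) if len(k) else x.max(0))
cv2.imwrite("pics/w22b.png",p[:,:,::-1])
E
```

```text
t: 40.47
eef_pos: [564.6, 44.1, 179.3]
tcp_rot: [-3.14, -0.001, 2.094]
t: 40.8
eef_pos: [581.7, 17.4, 239.0]
tcp_rot: [3.139, 0.002, 2.092]
bar x,z 574 [-37.2   0.7 107. ] [-42.1 -24.4 100.7] [-30.8  24.8 110.2]
-50 147 [-0.9  0.4  1.9]
-45 273 [ -0.6   1.6 106.6]
-40 426 [ -0.4 107.  108.9]
-35 312 [ -0.4 104.8 108.2]
-30 142 [-0.8  0.6  2. ]
-25 38 [-0.8  0.5  1.8]
-10 111 [-0.5  0.6  1.7]
-5 1387 [  4.5  67.4 111. ]
0 252 [109.6 111.  112.3]
5 265 [109.2 110.4 111.6]
10 27 [108.8 109.8 110.8]
15 142 [108.4 111.2 112.9]
20 277 [111.2 112.3 113.6]
25 280 [111.3 112.4 113.7]
0
```

View pics/w22b.png

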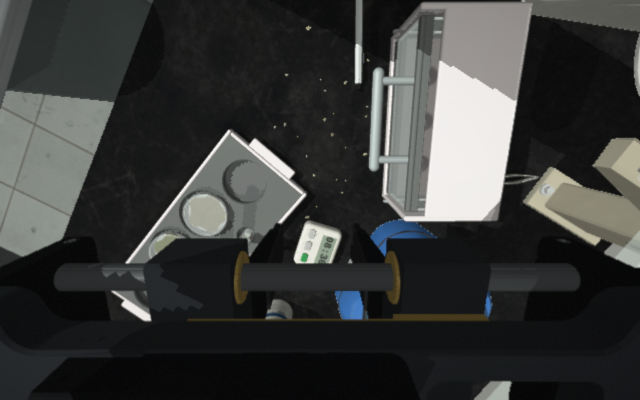

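```bash
python3 - <<'E'
from h import *
X=np.array([.865,.501]);Y=np.array([-.501,.865]);H=np.array([627.3,130.7])
for t in("w1","w6","w7","w22"):
    ci,p,d=load(t); C=cloud(ci,d)
    L=np.c_[((C[...,:2]-H)@X).ravel(),((C[...,:2]-H)@Y).ravel(),C[...,2].ravel()]
    b=L[(L[:,1]>5)&(L[:,1]<30)&(L[:,0]>-90)&(L[:,0]<-27)&(L[:,2]>95)&(L[:,2]<125)]
    r=L[(L[:,1]>5)&(L[:,1]<30)&(L[:,0]>-10)&(L[:,0]<60)&(L[:,2]>105)&(L[:,2]<118)]
    if len(b)>20: print(t,len(b),'bar',np.percentile(b,[5,50,95],axis=0)[:,[0,2]].round(1).tolist(),'top front/gap',r[:,0].min().round(1), np.percentile(r[:,0],[5,50,95]).round(1))
E
```

```text
w1 321 bar [[-41.7, 102.9], [-38.2, 106.7], [-32.4, 108.6]] top front/gap -3.7 [-2.4 19.1 44.5]
w6 237 bar [[-41.2, 104.6], [-37.2, 107.2], [-31.8, 108.8]] top front/gap -2.6 [-0.8 31.8 57.1]
w7 458 bar [[-40.8, 104.8], [-36.0, 107.2], [-31.3, 108.5]] top front/gap -2.4 [-0.2 32.3 57.2]
w22 295 bar [[-41.4, 103.9], [-37.2, 107.1], [-31.9, 108.8]] top front/gap -2.8 [-1.  32.  57.2]
```

Bar position matches its home reading exactly, so the bin is home and empty. Next, the bottles.

```bash
python3 - <<'E'
from h import *
def cap(C,c,z0,z1,R=45):
    m=(np.hypot(C[...,0]-c[0],C[...,1]-c[1])<R)&(C[...,2]>z0)&(C[...,2]<z1); x=C[m]
    if len(x)<60: return None
    lo,hi=np.percentile(x[:,:2],[2,98],axis=0); return len(x),np.median(x,0).round(1),((lo+hi)/2).round(1),(hi-lo).round(1)
for t in("top1","w2","w5","w15","w18","w21"):
    ci,p,d=load(t); C=cloud(ci,d); print(t,'white',cap(C,(625,-200),96,104))
for t in("top1","w6","w9","w10","w11","w16","w17","w4"):
    ci,p,d=load(t); C=cloud(ci,d); print(t,'amber',cap(C,(517,352),109,118),'body',cap(C,(517,352),30,85,60))
ci,p,d=load("w21"); C=cloud(ci,d); m=(C[...,2]>10)&(C[...,2]<75)&(C[...,0]>660)&(C[...,0]<800)&(C[...,1]>-260)&(C[...,1]<-140); x=C[m]; print('beaker',len(x),np.percentile(x,[2,50,98],axis=0).round())
E
python3 t.py 625 -200 200 2.947
```

```text
top1 white (79, array([ 633.7, -202.2,   98.7]), array([ 634.3, -202.6]), array([26.6, 24.2]))
w2 white (691, array([ 634.7, -204.4,   99.5]), array([ 635. , -204.4]), array([25.1, 25.3]))
w5 white (800, array([ 634.1, -203.5,   99.6]), array([ 634.7, -203.8]), array([25., 25.]))
w15 white (1010, array([ 635.3, -202.7,   99.6]), array([ 635.3, -202.9]), array([25. , 24.9]))
w18 white (1114, array([ 635.2, -203.2,   99.7]), array([ 635.3, -203.3]), array([25. , 24.9]))
w21 white (748, array([ 634.8, -203.5,   99.6]), array([ 635.2, -203.6]), array([25. , 25.1]))
top1 amber (114, array([519.8, 367.4, 113. ]), array([520.4, 368. ]), array([28., 26.])) body (239, array([510. , 353.6,  68.7]), array([518.9, 364.1]), array([47.4, 45. ]))
w6 amber None body None
w9 amber (1375, array([526.8, 363. , 114.8]), array([524.2, 363.9]), array([27.1, 21.1])) body (3721, array([537.4, 353.3,  68.3]), array([528.6, 362.1]), array([41.5, 40.7]))
w10 amber (1388, array([524.6, 365.7, 114.9]), array([523.9, 366.6]), array([27.1, 27.4])) body (2774, array([535.6, 352.4,  68.8]), array([526.9, 361.3]), array([44.4, 39.3]))
w11 amber (1451, array([524.6, 365.7, 114.8]), array([524. , 366.8]), array([27. , 27.3])) body (2871, array([535.6, 352.3,  68.8]), array([526.9, 361.4]), array([44.3, 39.3]))
w16 amber None body (4004, array([536.4, 351.8,  65.4]), array([528.3, 358.5]), array([42.1, 34.3]))
w17 amber (96, array([528.2, 354.1, 110.6]), array([527.4, 355.7]), array([15.5,  7. ])) body (3455, array([535.4, 351.9,  67.9]), array([527.2, 360.4]), array([44.1, 38.1]))
w4 amber (1926, array([519.7, 362.1, 114.7]), array([521.3, 361.8]), array([26.9, 16.9])) body (3530, array([507.6, 356.6,  71.5]), array([517.9, 363.3]), array([41.7, 42.2]))
beaker 3275 [[ 709. -207.   12.]
 [ 751. -181.   47.]
 [ 795. -140.   71.]]
t 40.9 move [-210.8  -70.4   37.6] turn -0.854
```

```bash
S="python3 steer.py"
$S '[[0,0,0,-0.125,1],[0,0,0,-0.25,1],[0,0,0,-0.375,1],[0,0,0,-0.5,1],[0,0,0,-0.625,1]]'>/dev/null
$S '[[0,0,0,-0.125,1],[0,0,0,-0.229,1],[0,0,0,-0.229,1]]'|head -3
$S '[[-16,-35,0,0,1],[-32,-70,0,0,1],[-48,-105,0,0,1],[-64,-140,0,0,1],[-80,-175,10,0,1]]'>/dev/null
$S '[[-15,-31,30,0,1],[-15,-31,60,0,1],[-15,-31,85,0,1],[-15,-31,85,0,1],[-15,-31,85,0,1]]'|head -3
python3 t.py 635 -203.3 38 2.947
```

```text
t: 41.52
eef_pos: [580.6, 18.5, 236.3]
tcp_rot: [-3.141, -0.003, 2.952]
t: 42.35
eef_pos: [634.1, -202.0, 141.5]
tcp_rot: [3.141, -0.004, 2.945]
t 42.4 move [ -1.5  -1.1 103.5] turn -0.002
```

```bash
S="python3 steer.py"
$S '[[-0.5,-1,35,0,1],[-0.5,-1,70,0,1],[-0.5,-1,103,0,1],[-0.5,-1,103,0,1],[-0.5,-1,103,0,1]]'|head -4
python3 t.py 635 -203.3 38 2.947
$S '[[0,0,0,0,0.7],[0,0,0,0,0.6],[0,0,0,0,0.4],[0,0,0,0,0.4],[0,0,0,0,0.4]]'
$S '[[0,0,0,0,0.4],[0,0,0,0,0.4],[0,0,0,0,0.4]]'
```

```text
t: 42.77
eef_pos: [635.4, -203.3, 40.9]
tcp_rot: [3.142, -0.0, 2.947]
ft_force: [-0.9, -0.2, -0.1]
t 42.8 move [ 0.4 -0.1  2.9] turn -0.0
t: 43.18
eef_pos: [635.4, -203.9, 41.1]
tcp_rot: [-3.141, 0.001, 2.947]
ft_force: [0.3, 0.0, -0.7]
opening: 0.709
grip_force: 0.0
t: 43.43
eef_pos: [635.0, -203.8, 40.1]
tcp_rot: [-3.142, 0.0, 2.947]
ft_force: [-0.2, -0.0, -0.6]
opening: 0.497
grip_force: 0.5
```

```bash
S="python3 steer.py"
$S '[[0,0,0,0,0.4],[0,0,0,0,0.4]]'|tail -2
$S '[[0,0,-20,0,0.4],[0,0,-45,0,0.4],[0,0,-70,0,0.4],[0,0,-90,0,0.4],[0,0,-90,0,0.4]]'|tail -4
$S '[[33,-17,0,0,0.4],[66,-34,0,0,0.4],[100,-50,0,0,0.4],[133,-67,0,0,0.4],[165,-83,0,0,0.4]]'>/dev/null
$S '[[0,0,0,0,0.4],[0,0,0,0,0.4],[0,0,0,0,0.4],[0,0,0,0,0.4]]'
python3 t.py 456.6 -253.7 60 2.947
```

```text
opening: 0.49
grip_force: 30.0
tcp_rot: [-3.14, 0.006, 2.947]
ft_force: [-0.4, -0.5, -1.8]
opening: 0.488
grip_force: 30.0
t: 44.77
eef_pos: [457.8, -253.1, 129.6]
tcp_rot: [3.142, 0.0, 2.947]
ft_force: [-0.0, 0.2, -1.2]
opening: 0.486
grip_force: 30.0
t 44.8 move [ 1.1 -0.8 69.6] turn 0.0
```

```bash
S="python3 steer.py"
$S '[[1,-0.5,30,0,0.4],[1,-0.5,60,0,0.4],[1,-0.5,68,0,0.4],[1,-0.5,68,0,0.4],[1,-0.5,68,0,0.4]]'|head -4
python3 t.py 456.6 -253.7 47 2.947
$S '[[0,0,5,0,0.4],[0,0,10,0,0.4],[0,0,13.5,0,0.4],[0,0,13.5,0,0.4],[0,0,13.5,0,0.4]]'|head -4
```

```text
t: 45.18
eef_pos: [456.6, -253.4, 62.2]
tcp_rot: [3.141, -0.001, 2.948]
ft_force: [0.2, -0.1, -1.2]
t 45.2 move [-0.1 -0.3 15.2] turn 0.001
t: 45.6
eef_pos: [456.0, -253.6, 48.6]
tcp_rot: [-3.141, 0.0, 2.947]
ft_force: [-0.5, 0.3, -2.5]
```

Lower the last bit, release, rise and head for the amber bottle.

```bash
S="python3 steer.py"
$S '[[0,0,1.5,0,0.4],[0,0,1.5,0,0.4]]'|head -4
$S '[[0,0,0,0,0.55],[0,0,0,0,0.62],[0,0,0,0,0.7],[0,0,0,0,0.7]]'
$S '[[0,0,-30,0,0.8],[0,0,-65,0,0.9],[0,0,-100,0,1],[0,0,-135,0,1],[30,0,-160,0,1]]'|head -3
python3 t.py 523.5 366.5 190 2.947
python3 - <<'E'
from h import *
ci,p,d=grab("wrist","w23"); C=cloud(ci,d)
m=(np.hypot(C[...,0]-456.6,C[...,1]+253.7)<45)&(C[...,2]>98); x=C[m]; print(len(x), np.percentile(x,[2,50,98],axis=0).round(1) if len(x) else 0)
E
```

```text
t: 45.77
eef_pos: [456.0, -253.6, 47.1]
tcp_rot: [-3.141, 0.0, 2.947]
ft_force: [-0.8, 0.2, -1.3]
t: 46.1
eef_pos: [456.0, -253.6, 47.1]
tcp_rot: [-3.141, 0.0, 2.947]
ft_force: [-0.2, 0.2, -0.1]
opening: 0.682
grip_force: 0.0
t: 46.52
eef_pos: [429.5, -249.1, 210.0]
tcp_rot: [-3.139, 0.005, 2.948]
t 46.5 move [ 26.5 622.2  18.5] turn 0.001
636 [[ 443.2 -266.1   99.2]
 [ 455.1 -253.3  105.6]
 [ 468.4 -240.7  107.1]]
```

```bash
S="python3 steer.py"
$S '[[2,40,0,0,1],[4,80,0,0,1],[6,120,0,0,1],[8,160,0,0,1],[9,200,0,0,1]]'>/dev/null
$S '[[2,40,0,0,1],[4,80,0,0,1],[6,120,0,0,1],[8,160,0,0,1],[9,200,0,0,1]]'>/dev/null
$S '[[2,40,0,0,1],[4,80,0,0,1],[6,120,0,0,1],[8,160,0,0,1],[9,190,0,0,1]]'|head -3
$S '[[0,0,0,0,1],[0,0,0,0,1],[0,0,0,0,1]]'|head -3
python3 - <<'E'
from h import *
ci,p,d=grab("wrist","w24"); C=cloud(ci,d)
m=(np.hypot(C[...,0]-523.5,C[...,1]-366.5)<45)&(C[...,2]>108)&(C[...,2]<118); x=C[m]; print(len(x)); print(np.percentile(x,[2,50,98],axis=0).round(1))
E
python3 t.py 523.5 366.5 140 2.947
```

```text
t: 47.82
eef_pos: [513.9, 339.3, 206.6]
tcp_rot: [3.142, -0.0, 2.948]
t: 48.07
eef_pos: [513.9, 335.9, 206.5]
tcp_rot: [-3.141, -0.001, 2.947]
819
[[508.2 354.3 110.4]
 [521.3 367.6 114.7]
 [535.4 381.  116.2]]
t 48.1 move [-3.3 32.4 66.7] turn -0.001
```

```bash
S="python3 steer.py"
$S '[[-2.4,33,20,0,1],[-2.4,33,50,0,1],[-2.4,33,60,0,1],[-2.4,33,60,0,1],[-2.4,33,60,0,1]]'|head -3
python3 t.py 522.7 367.3 50 2.947
```

```text
t: 48.53
eef_pos: [523.1, 367.1, 147.4]
tcp_rot: [-3.141, -0.001, 2.946]
t 48.5 move [ 0.4  0.1 97.4] turn -0.001
```

```bash
S="python3 steer.py"
$S '[[0,0,35,0,1],[0,0,70,0,1],[0,0,97,0,1],[0,0,97,0,1],[0,0,97,0,1]]'|head -4
$S '[[0,0,0,0,0.8],[0,0,0,0,0.7],[0,0,0,0,0.6],[0,0,0,0,0.45],[0,0,0,0,0.45]]'|tail -2
$S '[[0,0,0,0,0.45],[0,0,0,0,0.45],[0,0,0,0,0.45],[0,0,0,0,0.45]]'
```

```text
t: 48.95
eef_pos: [523.4, 367.8, 51.0]
tcp_rot: [-3.141, -0.0, 2.946]
ft_force: [0.3, 0.3, 1.7]
opening: 0.707
grip_force: 0.0
t: 49.7
eef_pos: [523.0, 368.2, 50.1]
tcp_rot: [-3.141, 0.0, 2.947]
ft_force: [0.2, 0.2, 2.6]
opening: 0.534
grip_force: 30.0
```

```bash
S="python3 steer.py"
$S '[[0,0,-20,0,0.45],[0,0,-45,0,0.45],[0,0,-70,0,0.45],[0,0,-95,0,0.45],[0,0,-95,0,0.45]]'|tail -4
$S '[[-5,-36,0,0,0.45],[-10,-72,0,0,0.45],[-15,-109,0,0,0.45],[-20,-145,0,0,0.45],[-25,-182,0,0,0.45]]'>/dev/null
$S '[[-5,-36,0,0,0.45],[-10,-72,0,0,0.45],[-15,-109,0,0,0.45],[-20,-145,0,0,0.45],[-25,-182,0,0,0.45]]'>/dev/null
$S '[[-5,-36,0,0,0.45],[-5,-36,0,0,0.45],[-5,-36,0,0,0.45],[-5,-36,0,0,0.45]]'
$S '[[0,0,0,0,0.45],[0,0,0,0,0.45]]'>/dev/null
python3 t.py 499.7 -35.8 70 2.947
```

```text
tcp_rot: [3.137, 0.005, 2.947]
ft_force: [-0.1, 0.8, -1.7]
opening: 0.532
grip_force: 30.0
t: 51.28
eef_pos: [499.2, -34.7, 144.4]
tcp_rot: [3.141, -0.001, 2.946]
ft_force: [-0.4, 0.4, -2.4]
opening: 0.536
grip_force: 30.0
t 51.5 move [-0.6 -2.  74.8] turn 0.001
```

```bash
S="python3 steer.py"
$S '[[-0.6,-1.5,30,0,0.45],[-0.6,-1.5,60,0,0.45],[-0.6,-1.5,74,0,0.45],[-0.6,-1.5,74,0,0.45],[-0.6,-1.5,74,0,0.45]]'|head -4
python3 t.py 499.7 -35.8 57 2.947
$S '[[0,0,5,0,0.45],[0,0,10,0,0.45],[0,0,13.5,0,0.45],[0,0,13.5,0,0.45],[0,0,13.5,0,0.45]]'|head -4
```

```text
t: 51.87
eef_pos: [499.8, -35.7, 70.7]
tcp_rot: [-3.142, -0.001, 2.948]
ft_force: [0.3, 0.2, -1.8]
t 51.9 move [ 0.  -0.1 13.7] turn 0.001
t: 52.28
eef_pos: [499.9, -36.4, 57.6]
tcp_rot: [-3.141, 0.0, 2.947]
ft_force: [0.7, 0.7, -1.8]
```

```bash
S="python3 steer.py"
$S '[[0,0,1,0,0.45],[0,0,1,0,0.45]]'|head -4
$S '[[0,0,0,0,0.6],[0,0,0,0,0.66],[0,0,0,0,0.72],[0,0,0,0,0.72]]'
$S '[[0,0,-30,0,0.8],[0,0,-65,0,0.9],[0,0,-100,0,1],[0,0,-135,0,1],[30,0,-160,0,1]]'|head -3
$S '[[20,40,-20,0,1],[30,80,-40,0,1],[30,120,-60,0,1],[30,160,-60,0,1],[30,200,-60,0,1]]'|head -3
$S '[[0,40,0,0,1],[0,80,0,0,1],[0,120,0,0,1],[0,120,0,0,1]]'|head -3
python3 - <<'E'
from h import *
ci,p,d=grab("top","top9"); cv2.imwrite("pics/top9c.png",cv2.resize(p[95:295,170:490],(800,500),interpolation=cv2.INTER_CUBIC)[:,:,::-1])
C=cloud(ci,d)
for n,c,z0 in(('amber',(499.7,-35.8),112),('white',(456.6,-253.7),98),('v1',(537,-103.5),60),('v2',(525.5,-153),60),('da',(469.6,-105.4),19),('db',(455.3,-177.9),19)):
    R=14 if n[0]=='v' else 32; m=(np.hypot(C[...,0]-c[0],C[...,1]-c[1])<R)&(C[...,2]>z0); x=C[m]; print(n,len(x),np.median(x,0).round(1) if len(x) else '')
E
```

```text
t: 52.45
eef_pos: [499.9, -36.5, 56.6]
tcp_rot: [-3.142, 0.0, 2.947]
ft_force: [0.0, -0.7, -1.3]
t: 52.78
eef_pos: [499.9, -36.5, 56.6]
tcp_rot: [-3.142, 0.0, 2.947]
ft_force: [0.2, 0.4, 0.0]
opening: 0.706
grip_force: 0.0
t: 53.2
eef_pos: [473.8, -31.5, 219.5]
tcp_rot: [-3.141, 0.005, 2.946]
t: 53.62
eef_pos: [478.0, 163.8, 278.3]
tcp_rot: [3.14, 0.003, 2.946]
t: 53.95
eef_pos: [501.4, 285.1, 275.7]
tcp_rot: [3.14, 0.0, 2.95]
amber 117 [496.6 -37.1 119.6]
white 104 [ 455.1 -252.5  104.3]
v1 40 [ 535.2 -103.2   66.6]
v2 32 [ 523.6 -152.4   66.3]
da 386 [ 471.1 -103.8   23.6]
db 384 [ 453.2 -178.1   23.6]
```

View pics/top9c.png

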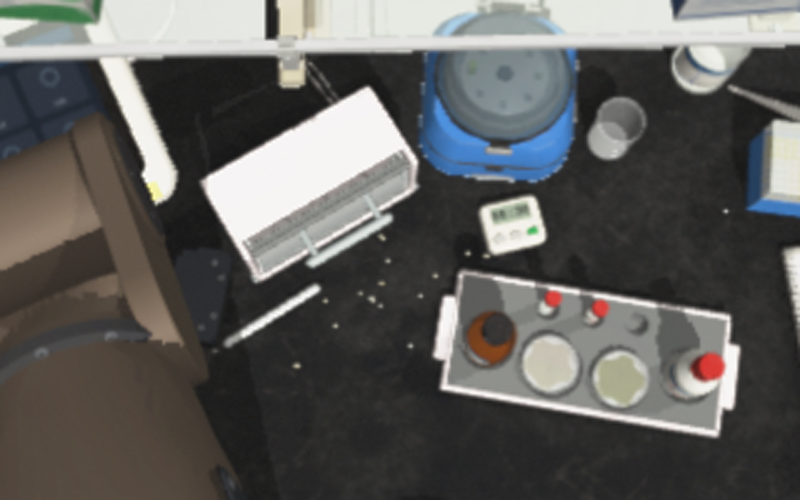

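The picture shows both bottles seated at the tray's ends, (492,335) and (697,372). Both dishes and both vials are in their wells, the bin is home, and the pen, timer and beaker are where they were. I'm handing in.

```bash
python3 -c "
from cell import env
print(env.job_done())"
```

```text
the job is handed in; nothing more can be done
None
```

The job is handed in at about 54 s of robot time: both dishes, both vials (the third holder was empty) and both bottles stand in their wells in the order asked, and the empty bin reads fully home; the pen, timer and beaker are unmoved, but the arm hid the tape roll in the final picture, so I did not check it.

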